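# Calibrate the dosing scale and set the cup on it

## Task

Calibrate the bench scale and make it ready for dosing: stand the hexagonal steel check weight, which is out on the bench, gently in the middle of the small round pan with no edge overhanging, let go of it, and press the round key right down while it stands there. Then put the weight back in its hexagonal pocket in the wooden block, fully home, and stand the plain metal dosing cup upright and gently in the middle of the pan, again with no edge overhanging. Do not press the oblong power key, and leave the other things on the bench where they are.

Things in the scene. Friction and masses are not known exactly. Their poses are not given: they have to be found in the camera images.
- check_weight: Loose solid steel hexagonal weight, bright, 0.5 kg: 46 mm across flats, 53 mm across corners, 35 mm tall, shallow dish in its top. Origin at the centre of its underside, z up; its x axis points out through the middle of a flat (flats every 60 degrees). At the start it stands on the bench at any yaw.
- dosing_cup: Loose straight-sided open cup of plain bright metal, 54 mm outside diameter from foot to rim, 55 mm tall, wall 3 mm, empty, 0.08 to 0.17 kg. Origin at the centre of its underside, z up. Stands upright on the bench at the start.
- scale: Fixed grey precision scale, 176 mm (its x) by 126 mm (its y) by 26 mm tall, with a round steel pan on top at its +x end and a dark control panel with display and two keys at its -x end, nearest the robot. Origin under its centre, z up.
- pan_centre (a point): Centre of the pan's upper face, 33 mm above the bench; axes as the scale's. The pan is a flat steel disc 70 mm in diameter, 3 mm thick, standing 4 mm clear of the case; it does not move.
- cal_key (a joint): Travel of the round calibration key, m: 0 = up, 0.004 = fully down. Sprung: about 1 N starts it, about 4 N takes it fully down; it comes back up by itself.
- cal_key_top (a point): Centre of the round key's top face (white disc 18 mm in diameter on the dark panel, 6 mm proud of the case, 32 mm above the bench); 56 mm towards -x and 40 mm towards +y from the scale's centre in the scale's axes. Press straight down.
- power_key (a joint): Travel of the oblong power key, m: 0 = up, 0.004 = fully down. Must not be pressed.
- power_key_top (a point): Centre of the top of the oblong power key (white, 10 x 26 mm), on the panel at the -y side, 80 mm from the round key.
- weight_block: Fixed beech block, 80 mm (its x) by 186 mm (its y) by 22 mm tall. Towards its -y end is the empty hexagonal pocket; towards +y a 200 g (34 mm across flats) and a 100 g (27 mm) hexagonal weight sit in theirs, 75 and 115 mm from the pocket's centre, standing up to 36 mm above the bench; they are fixed. Origin under its centre, z up.
- pocket_floor (a point): Centre of the floor of the empty hexagonal pocket: 50 mm across flats, 12 mm deep, floor 10 mm and rim 22 mm above the bench, 45 mm towards -y from the block's centre. Axes as the block's; its x axis points at the middle of a pocket wall (walls every 60 degrees). With the weight home (2 mm play each side) 23 mm of it stands above the rim. The weight drops in only if turned to within about 9 degrees of the pocket's walls.
- jar_a: Bystander: bean jar, glass with cork lid, 63 mm diameter, 83 mm tall; origin under its centre.
- jar_b: Bystander: a second bean jar, the same.
- tamper: Bystander: coffee tamper standing on its 58 mm steel base, dark wood handle up, 78 mm tall; origin under its centre.
- espresso_cup: Bystander: white ceramic espresso cup, tapered, 62 mm across the rim, 58 mm tall; origin under its centre.
- milk_pitcher: Bystander: steel milk jug with strap handle, 90 mm diameter, 108 mm tall; origin under its centre.
- grinder_brush: Bystander: dark wooden brush lying flat, 190 mm long; origin under its middle, handle to its -x.
There are look-alikes about, which are no part of the job. Leave any blue, orange or red look-alike of the check_weight alone.

How it is judged:
By the outcome, as a careful person would: the job done as asked, in the order asked, and still so for the second after the job is handed in, with the robot touching nothing.
It also fails if it takes over 70 s, if anything falls off the work surface, if the arm or the gripper's body presses on something with over 40 N, if the wrist force passes 120 N, or if a joint passes its speed limit or range.

## Robot

A 6-joint arm with a two-finger parallel gripper is mounted at the origin on the work surface. World frame = base frame: x ahead of the robot, y to its left, z up, the work surface at z = 0. Lengths are in m, angles in degrees, forces in N, time in s.
With the tool pointing down it reaches from about 0.35 to 0.875 m from the base axis. Payload 4.2 kg.
Tool frame: the origin (TCP) lies midway between the tips of the shut fingers; the grasp point (between the pads) lies 19 mm behind it; z points along the fingers, y is the line along which they close (so a half turn about z gives the same grasp; the last joint's range is limited). The gripper opens to 87 mm and grips with 3 to 60 N. Pads are 19 mm wide; open, the fingers measure 117 mm over their backs; the gripper's body (75 mm by 190 mm) begins 51 mm behind the grasp point.
Start: joints at [81.624, 22.042, 0.453, 0, -68.411, -14.817], TCP at [0.246, 0.574, 0.197] pointing down, gripper open.
Joint ranges: [-179.83, 179.83], [-69.29, 118.12], [-61.27, 80.66], [-181.25, 117.63], [-171.15, -9.14], [-177.46, 177.46]. Speed limits (degrees/s): [159.86, 159.86, 180, 180, 180, 180].

## Interface

Orientations are given as a 3x3 rotation matrix whose columns are the frame's x, y, z axes.
In Python, from station import sense, capture, camera_params, finish_job gives the robot as it stands.
- The arm moves only by the tool drive_tool, never from a script. Its argument "rows" is a list of rows, each an object of numbers: "tx", "ty", "tz": the shift along the tool's x, y, z in cm; "ax", "ay", "az": the turn, a rotation vector about the tool's x, y, z in rad; "claw": the finger opening in cm, from 0 to 8.7. In form: [{"tx": .., "ty": .., "tz": .., "ax": .., "ay": .., "az": .., "claw": ..}, ...]. A call has 1 to 10 rows; each row shifts and turns the commanded pose from where the row before left it, along the tool's axes as they then stand; what a row does not reach is not made up. A row lasts 1/12 s, in which the tool goes at most 41.7 mm and 7.16 degrees, less where a joint would pass 70% of its speed; a pose out of reach is approached as far as the arm can. A call with a gripper value outside its range is refused whole. The fingers move at their own pace and stop on an object; the grip force is fixed at half the most. Time passes only in rows, so rows that do not move let the fingers close. It gives the time, the measured TCP pose, the force, the opening and the grip force at its end, in the units of the state.
- sense(): the state, without advancing time (a new reading comes with each control period).
- capture(name): name is "side" or "top" or "wrist"; returns (picture, depth): 480x640x3 uint8, red, green, blue; 480x640 float32, m along the optical axis (not along the pixel's ray), 0 where there is no reading.
- camera_params(name): a dict with "intrinsics" (3x3 intrinsics, pixels), "R" (3x3) and "t" (3): a world point X has camera coordinates R X + t; the wrist camera has in their place "tool_from_camera" (4x4, takes a point from camera to tool coordinates, whose origin is the TCP and whose axes are the flange's). Camera axes: x right, y down, z forward; pixel columns grow to the right and rows downward; lengths in m; the calibration is good to about 2 mm. A picture is of the moment at which its call begins: read the wrist's pose just before it. camera_params takes no time and is no camera call.
- finish_job(): hands the job in; it is judged then, once.
The state is a dict: "time_s": time; "joints": joint angles; "joint_velocities": joint speeds; "effort": joint torques, N m; "tcp_pos": TCP position; "ee_rot": TCP orientation; "wrist_force": force on the tool from outside, world axes, zero at the start; "moment": the same for the moment, N m; "gripper_width": opening from 0.0 (shut) to 1.0 (fully open); "gripper_force": force on a finger pad.
Only numpy, scipy, OpenCV 4.12 (cv2) and the standard library are available. Lean on these libraries where they do the work, as an engineer would, in place of code of your own. Each camera call takes 0.05 s, during which the arm holds its last target. There are 200 camera calls.

## Working session

There is one attempt and no reset: what is moved stays moved. The work goes in short steps, Python scripts to look and compute and a tool call to move; the robot and the scene stay as the last step left them, time stands still between calls to the robot, and variables do not carry over. Pictures are saved under pics/ and viewed, at most 11 in all, crops included, and the job is handed in when it is done.

Besides the shell and the picture viewer there is one more tool, called after "Emit:" in YAML: its name, and indented under it one key for each argument. drive_tool: Moves the arm, as the interface text tells. Its arguments: {"type":"object","properties":{"rows":{"type":"array"}},"required":["rows"]}

```bash
mkdir -p pics; ls; cat > h.py <<'E'
import numpy as np, cv2, json
from station import sense, capture, camera_params, finish_job
def cam(name, s=None):
    p=camera_params(name); K=np.array(p["intrinsics"])
    if name=="wrist":
        s=s or sense(); T=np.eye(4); T[:3,:3]=s["ee_rot"]; T[:3,3]=s["tcp_pos"]
        M=T@np.array(p["tool_from_camera"]); return K,M[:3,:3],M[:3,3]
    R=np.array(p["R"]); return K,R.T,-R.T@np.array(p["t"])
def ray(c,uv,z):
    K,R,o=c; uv=np.atleast_2d(uv).astype(float)
    d=np.c_[uv,np.ones(len(uv))]@np.linalg.inv(K).T@R.T
    return o+d*((z-o[2])/d[:,2])[:,None]
def pts(c,D):
    K,R,o=c; v,u=np.mgrid[:480,:640]
    d=np.stack([u,v,np.ones_like(u)],-1)@np.linalg.inv(K).T
    return (d*D[...,None])@R.T+o
def proj(c,X):
    K,R,o=c; q=(np.atleast_2d(X)-o)@R@K.T; return q[:,:2]/q[:,2:]
def save(n,img): cv2.imwrite("pics/"+n,img[...,::-1])
E
python3 - <<'E'
from h import *
for n in("top","side"):
    I,D=capture(n); save(n+"0.png",I); np.savez(n+"0.npz",I=I,D=D); c=cam(n); print(n,c[2],c[1][:,2])
s=sense();print(s)
print(camera_params("wrist"))
E
```

```text
pics
top [0.44047843 0.10568308 1.32445211] [ 0.10592427 -0.01556075 -0.99425244]
side [-0.04180581 -0.47116879  0.75046083] [ 0.55523301  0.51804386 -0.65065111]
{'time_s': 0.1, 'joints': array([ 8.16231120e+01,  2.20864403e+01,  3.88198727e-01, -2.50413702e-02,
       -6.84103220e+01, -1.48170608e+01]), 'joint_velocities': array([-0.07121833, -0.01723158,  0.01184556,  0.2232337 , -0.07098443,
        0.02223292]), 'effort': array([-4.01108991e-04, -3.91692066e+01,  1.87935001e+01,  4.23196301e+00,
        1.34497249e-02, -7.32639660e-05]), 'tcp_pos': array([0.24590591, 0.57396284, 0.19637288]), 'ee_rot': array([[ 9.19113470e-01, -3.93992346e-01, -6.78091941e-04],
       [-3.93992919e-01, -9.19111682e-01, -1.81533823e-03],
       [ 9.19871422e-05,  1.93566524e-03, -9.99998122e-01]]), 'wrist_force': array([-0.17938735,  0.10709476,  0.10732397]), 'moment': array([-0.03644246, -0.00363369,  0.0622731 ]), 'gripper_force': 0.0, 'gripper_width': 1.0002903189798533}
{'intrinsics': array([[400.83036302,   0.        , 318.3077145 ],
       [  0.        , 400.83036302, 239.40402027],
       [  0.        ,   0.        ,   1.        ]]), 'tool_from_camera': array([[-9.74044489e-05, -9.66171373e-01, -2.57900891e-01,
         6.90041315e-02],
       [ 9.99998037e-01,  4.16310866e-04, -1.93730195e-03,
        -1.23046879e-03],
       [ 1.97913263e-03, -2.57900573e-01,  9.66169435e-01,
        -1.88325396e-01],
       [ 0.00000000e+00,  0.00000000e+00,  0.00000000e+00,
         1.00000000e+00]])}
```

View pics/top0.png

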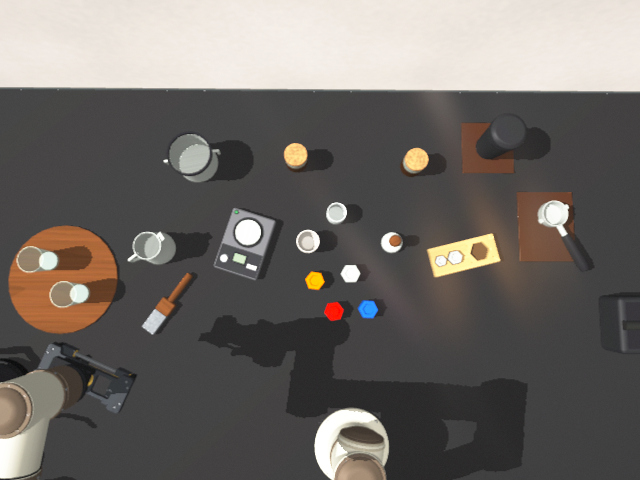

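View pics/side0.png

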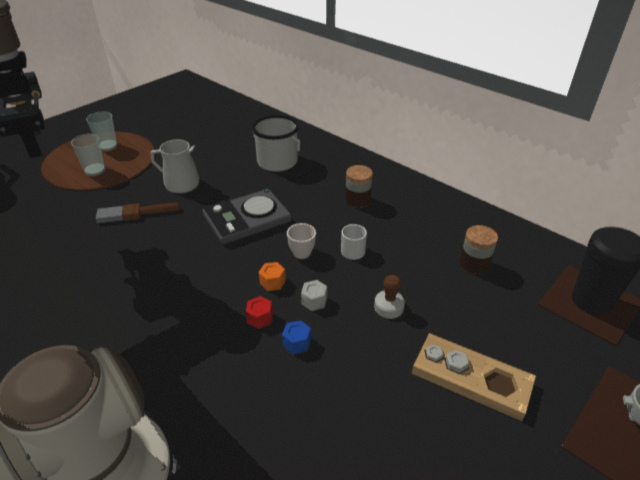

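Top view: bright hex at (351,273), with orange (315,281), red (334,311) and blue (369,309) look-alikes, so the plain one is the check weight. There are two cups: (337,213), straight-sided and grey in the side view (354,241), and (308,241), tapered and white. The first is the dosing cup. Scale is at (247,242) with pan (248,233), round key (224,258) and power key (251,267). Block is at (464,256) with its pocket at (480,251). I'll measure and confirm in a crop.

```bash
python3 - <<'E'
from h import *
d=np.load("top0.npz"); I,D=d["I"],d["D"]; c=cam("top"); P=pts(c,D)
ds=np.load("side0.npz"); 
a=cv2.resize(I[190:330,290:390],None,fx=4,fy=4,interpolation=cv2.INTER_CUBIC)
b=cv2.resize(ds["I"][215:355,235:405],None,fx=2.3,fy=4*1,interpolation=cv2.INTER_CUBIC)
save("crop1.png",np.hstack([a,b]))
hsv=cv2.cvtColor(I,cv2.COLOR_RGB2HSV)
bright=((hsv[...,2]>140)&(hsv[...,1]<60)).astype(np.uint8)
n,L,st,ce=cv2.connectedComponentsWithStats(bright)
for i in range(1,n):
    x,y,w,h,A=st[i]
    if A>15 and 190<y<330 and 190<x<500: 
        m=(L==i); print(st[i],np.round(ce[i],1),"depthz med/max",np.round(np.median(P[m][:,2]),4),np.round(np.percentile(P[m][:,2],95),4))
# height blobs
H=((P[...,2]>0.012)&(D>0)).astype(np.uint8)
n,L,st,ce=cv2.connectedComponentsWithStats(H)
for i in range(1,n):
    x,y,w,h,A=st[i]
    if A>80 and 120<y<340 and 100<x<520:
        q=P[L==i]; zt=np.percentile(q[:,2],95); t=q[q[:,2]>zt-0.008]
        (cx,cy),(l1,l2),an=cv2.minAreaRect((t[:,:2]*1000).astype(np.float32))
        print(st[i],"zt %.3f"%zt,"rect",np.round([cx,cy,l1,l2,an],1))
E
```

```text
[326 202  21  22 358] [335.8 212.6] depthz med/max 0.0076 0.0574
[222 208  52  48 782] [247.7 231.6] depthz med/max 0.0264 0.0308
[235 219  26  26 529] [247.5 231.9] depthz med/max 0.0333 0.0379
[296 230  24  23 445] [307.4 240.8] depthz med/max 0.0182 0.0606
[381 232  21  21 228] [389. 243.] depthz med/max 0.0224 0.0293
[448 251  14  13 146] [454.6 257.1] depthz med/max 0.0346 0.0401
[233 253  13  11 103] [239. 258.] depthz med/max 0.0285 0.0333
[220 254   8   8  55] [223.4 257.7] depthz med/max 0.03 0.0366
[435 256  12  10  94] [440.4 260.5] depthz med/max 0.0304 0.0347
[246 263  11   8  56] [250.9 266.7] depthz med/max 0.0308 0.0358
[341 265  19  18 267] [350.1 273.1] depthz med/max 0.034 0.0388
[ 164  131   57   51 1275] zt 0.109 rect [783.  433.2 118.  118.4  48.8]
[285 143  23  29 540] zt 0.087 rect [7.876e+02 1.514e+02 6.200e+01 5.960e+01 5.000e-01]
[401 148  28  28 563] zt 0.087 rect [ 7.75e+02 -1.77e+02  6.05e+01  6.06e+01  6.00e-01]
[327 202  20  22 149] zt 0.058 rect [6.338e+02 3.940e+01 5.240e+01 4.960e+01 5.000e-01]
[ 214  207   62   73 2866] zt 0.035 rect [550.1 293.9 122.5 171.7  72.2]
[297 230  23  22 255] zt 0.061 rect [554.4 118.6  59.6  57.8  89.8]
[128 232  48  32 866] zt 0.109 rect [537.7 531.3  80.1  67.7  89.8]
[382 232  21  21 336] zt 0.079 rect [ 553.1 -116.5   29.7   30.2    0.9]
[ 428  233   73   44 1742] zt 0.034 rect [ 518.7 -319.3   76.9  178.5   14.7]
[341 265  20  17 251] zt 0.039 rect [467.    0.6  49.7  43.9  89.9]
[143 273  50  61 767] zt 0.023 rect [388.9 501.2  42.5 188.5  53.1]
[306 272  19  17 244] zt 0.038 rect [447.9  99.4  43.7  49.3   0. ]
[359 300  20  18 270] zt 0.038 rect [370.6 -46.3  45.7  50.5  55.2]
[325 302  19  18 255] zt 0.038 rect [364.6  47.   49.8  44.1  45.1]
```

View pics/crop1.png

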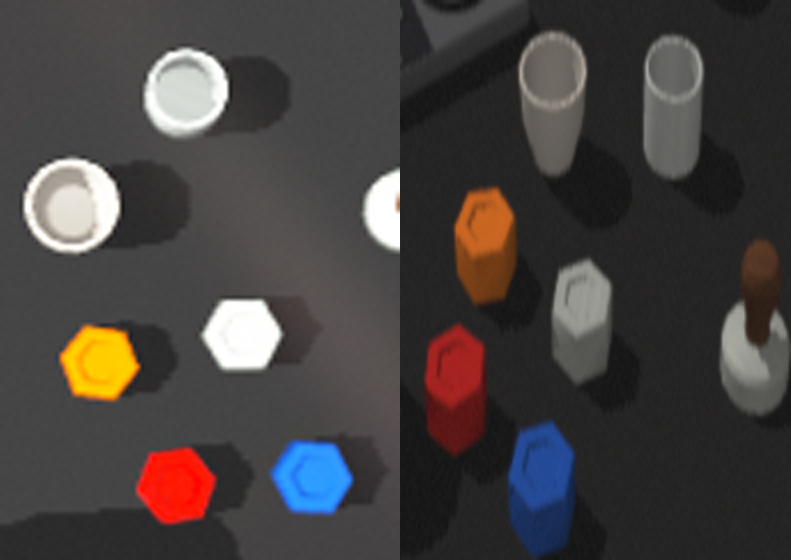

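The crop confirms it: plain steel hex at (351,273) and straight-walled metal cup at (337,213). Next, measuring accurately.

```bash
cat >> h.py <<'E'
def comps(mask,minA=30):
    cs,_=cv2.findContours(mask.astype(np.uint8),cv2.RETR_EXTERNAL,cv2.CHAIN_APPROX_NONE)
    return [k[:,0,:] for k in cs if cv2.contourArea(k)>minA]
def hexyaw(xy,c):
    "flat-direction of a hexagon outline, deg mod 60: phase of 6th harmonic of radius (max at corners)"
    v=xy-c; r=np.hypot(*v.T); a=np.arctan2(v[:,1],v[:,0])
    ph=np.angle(np.sum((r-r.mean())*np.exp(6j*a)))
    return (np.degrees(ph/6)+30)%60
def centroid(xy):
    m=cv2.moments((xy*1000).astype(np.float32).reshape(-1,1,2)); return np.array([m["m10"],m["m01"]])/m["m00"]/1000
def go(p,yaw=None):
    s=sense(); R=np.array(s["ee_rot"]); d=R.T@(np.array(p)-s["tcp_pos"])*100
    print("t %.2f"%s["time_s"],"tcp",np.round(s["tcp_pos"],4),"yaw %.1f"%np.degrees(np.arctan2(R[1,0],R[0,0])),"shift cm (before turn)",np.round(d,2),end=" ")
    if yaw is not None:
        c,n=np.cos(np.radians(yaw)),np.sin(np.radians(yaw)); T=np.array([[c,n,0],[n,-c,0],[0,0,-1.]])
        print("turn",np.round(cv2.Rodrigues(R.T@T)[0].ravel(),3),"shift after turn",np.round(T.T@(np.array(p)-s["tcp_pos"])*100,2),end="")
    print()
E
python3 - <<'E'
from h import *
d=np.load("top0.npz"); I,D=d["I"],d["D"]; c=cam("top")
hsv=cv2.cvtColor(I,cv2.COLOR_RGB2HSV).astype(int)
m=(hsv[...,2]>140)&(hsv[...,1]<60)
for nm,(u,v),z in [("weight",(350,273),.035),("pan",(247,232),.033),("key",(223,258),.032),("power",(251,267),.032),("cup",(336,212),.055)]:
    for k in comps(m,15):
        if cv2.pointPolygonTest(k.reshape(-1,1,2).astype(np.float32),(float(u),float(v)),False)>0:
            xy=ray(c,k,z)[:,:2]; ce=centroid(xy); r=np.hypot(*(xy-ce).T); print(nm,np.round(ce,4),"r",r.min().round(4),r.max().round(4),"hexyaw",hexyaw(xy,ce).round(1))
# pocket: dark brown inside the block
b=(hsv[...,0]>8)&(hsv[...,0]<30)&(hsv[...,2]>150)&(hsv[...,1]>40)
blk=[k for k in comps(b,600) if k[:,0].mean()>400][0]
xy=ray(c,blk,.022)[:,:2]; print("block",cv2.minAreaRect((xy*1000).astype(np.float32)))
w=np.zeros((480,640),np.uint8); cv2.fillPoly(w,[blk],1)
for k in comps((w>0)&(hsv[...,2]<150)&(np.arange(640)>465),40):
    xy=ray(c,k,.022)[:,:2]; ce=centroid(xy); r=np.hypot(*(xy-ce).T); print("pocket",k.mean(0),np.round(ce,4),r.min().round(4),r.max().round(4),hexyaw(xy,ce))
go([.467,0,.2],-90)
E
```

```text
weight [0.4666 0.0032] r 0.0215 0.0268 hexyaw 2.6
pan [0.5806 0.2849] r 0.0469 0.0772 hexyaw 12.2
key [0.5091 0.3511] r 0.0093 0.0117 hexyaw 53.1
power [0.4842 0.2753] r 0.0046 0.0149 hexyaw 8.8
cup [0.6313 0.0427] r 0.0251 0.0309 hexyaw 17.2
block ((517.8610229492188, -314.6674499511719), (82.60707092285156, 194.6002960205078), 13.828285217285156)
t 0.10 tcp [0.2459 0.574  0.1964] yaw -23.2 shift cm (before turn) [42.93 44.04 -0.27] turn [ 2.000e-03 -1.000e-03  1.166e+00] shift after turn [ 57.4  -22.11  -0.36]
```

Emit:
drive_tool:
  rows:
    - {"az": 0.112}
    - {"az": 0.112}
    - {"az": 0.112}
    - {"az": 0.112}
    - {"az": 0.112}
    - {"az": 0.112}
    - {"az": 0.112}
    - {"az": 0.112}
    - {"az": 0.112}
    - {"az": 0.112}

```text
invalid input at $.rows[0]: expected keys tx, ty, tz, ax, ay, az, claw
```

Emit:
drive_tool:
  rows:
    - {"tx": 3.87, "ty": -1.3}
    - {"tx": 3.87, "ty": -1.3}
    - {"tx": 3.87, "ty": -1.3}
    - {"tx": 3.87, "ty": -1.3}
    - {"tx": 3.87, "ty": -1.3}
    - {"tx": 3.87, "ty": -1.3}
    - {"tx": 3.87, "ty": -1.3}
    - {"tx": 3.87, "ty": -1.3}
    - {"tx": 3.87, "ty": -1.3}
    - {"tx": 3.87, "ty": -1.3}

```text
invalid input at $.rows[0]: expected keys tx, ty, tz, ax, ay, az, claw
```

Emit:
drive_tool:
  rows:
    - {"tx": 3.87, "ty": -1.3}
    - {"tx": 3.87, "ty": -1.3}
    - {"tx": 3.87, "ty": -1.3, "tz": 2}
    - {"tx": 3.87, "ty": -1.3, "tz": 2}
    - {"tx": 3.87, "ty": -1.3, "tz": 2}
    - {"tz": 2}
    - {}
    - {}

```text
invalid input at $.rows[0]: expected keys tx, ty, tz, ax, ay, az, claw
```

Emit:
drive_tool:
  rows:
    - {"tx": 0, "ty": 0, "tz": 0, "ax": 0, "ay": 0, "az": 0.112, "claw": 8.7}
    - {"tx": 0, "ty": 0, "tz": 0, "ax": 0, "ay": 0, "az": 0.112, "claw": 8.7}
    - {"tx": 0, "ty": 0, "tz": 0, "ax": 0, "ay": 0, "az": 0.112, "claw": 8.7}
    - {"tx": 0, "ty": 0, "tz": 0, "ax": 0, "ay": 0, "az": 0.112, "claw": 8.7}
    - {"tx": 0, "ty": 0, "tz": 0, "ax": 0, "ay": 0, "az": 0.112, "claw": 8.7}
    - {"tx": 0, "ty": 0, "tz": 0, "ax": 0, "ay": 0, "az": 0.112, "claw": 8.7}
    - {"tx": 0, "ty": 0, "tz": 0, "ax": 0, "ay": 0, "az": 0.112, "claw": 8.7}
    - {"tx": 0, "ty": 0, "tz": 0, "ax": 0, "ay": 0, "az": 0.112, "claw": 8.7}
    - {"tx": 0, "ty": 0, "tz": 0, "ax": 0, "ay": 0, "az": 0.112, "claw": 8.7}
    - {"tx": 0, "ty": 0, "tz": 0, "ax": 0, "ay": 0, "az": 0.112, "claw": 8.7}

```text
time_s: 0.93
tcp_pos: [0.246, 0.5741, 0.1967]
ee_rot: [[0.04, -0.999, -0.0], [-0.999, -0.04, -0.001], [0.001, 0.0, -1.0]]
wrist_force: [-0.5, -1.2, -0.2]
gripper_width: 1.001
gripper_force: 0.0
```

Emit:
drive_tool:
  rows:
    - {"tx": 3.87, "ty": -1.3, "tz": 0, "ax": 0, "ay": 0, "az": 0, "claw": 8.7}
    - {"tx": 3.87, "ty": -1.3, "tz": 0, "ax": 0, "ay": 0, "az": 0, "claw": 8.7}
    - {"tx": 3.87, "ty": -1.3, "tz": 0, "ax": 0, "ay": 0, "az": 0, "claw": 8.7}
    - {"tx": 3.87, "ty": -1.3, "tz": 0, "ax": 0, "ay": 0, "az": 0, "claw": 8.7}
    - {"tx": 3.87, "ty": -1.3, "tz": 0, "ax": 0, "ay": 0, "az": 0, "claw": 8.7}
    - {"tx": 3.87, "ty": -1.3, "tz": 0, "ax": 0, "ay": 0, "az": 0, "claw": 8.7}
    - {"tx": 3.87, "ty": -1.3, "tz": 0, "ax": 0, "ay": 0, "az": 0, "claw": 8.7}
    - {"tx": 3.87, "ty": -1.3, "tz": 0, "ax": 0, "ay": 0, "az": 0, "claw": 8.7}
    - {"tx": 3.87, "ty": -1.3, "tz": 0, "ax": 0, "ay": 0, "az": 0, "claw": 8.7}
    - {"tx": 3.87, "ty": -1.3, "tz": 0, "ax": 0, "ay": 0, "az": 0, "claw": 8.7}

```text
time_s: 1.77
tcp_pos: [0.3937, 0.1918, 0.1973]
ee_rot: [[0.047, -0.999, -0.0], [-0.999, -0.047, 0.0], [-0.0, 0.0, -1.0]]
wrist_force: [0.7, 0.4, 0.3]
gripper_width: 1.004
gripper_force: 0.0
```

Emit:
drive_tool:
  rows:
    - {"tx": 3.87, "ty": -1.3, "tz": 0, "ax": 0, "ay": 0, "az": 0, "claw": 8.7}
    - {"tx": 3.87, "ty": -1.3, "tz": 0, "ax": 0, "ay": 0, "az": 0, "claw": 8.7}
    - {"tx": 3.87, "ty": -1.3, "tz": 2, "ax": 0, "ay": 0, "az": 0, "claw": 8.7}
    - {"tx": 3.87, "ty": -1.3, "tz": 2, "ax": 0, "ay": 0, "az": 0, "claw": 8.7}
    - {"tx": 3.87, "ty": -1.3, "tz": 2, "ax": 0, "ay": 0, "az": 0, "claw": 8.7}
    - {"tx": 0, "ty": 0, "tz": 2, "ax": 0, "ay": 0, "az": 0, "claw": 8.7}
    - {"tx": 0, "ty": 0, "tz": 0, "ax": 0, "ay": 0, "az": 0, "claw": 8.7}
    - {"tx": 0, "ty": 0, "tz": 0, "ax": 0, "ay": 0, "az": 0, "claw": 8.7}

```text
time_s: 2.43
tcp_pos: [0.4631, 0.0124, 0.1216]
ee_rot: [[0.045, -0.999, -0.003], [-0.999, -0.045, -0.001], [0.001, 0.003, -1.0]]
wrist_force: [0.6, 0.2, 0.8]
gripper_width: 0.998
gripper_force: 0.0
```

```bash
cat > w.py <<'E'
from h import *
def snap(name):
    s=sense(); I,D=capture("wrist"); save(name+".png",I); np.savez(name+".npz",I=I,D=D,R=s["ee_rot"],t=s["tcp_pos"]); return cam("wrist",s),I,D
def blobs(c,I,z,V=140,S=60,minA=300,lo=None):
    hsv=cv2.cvtColor(I,cv2.COLOR_RGB2HSV).astype(int)
    m=(hsv[...,2]>V)&(hsv[...,1]<S)
    for k in comps(m,minA):
        xy=ray(c,k,z)[:,:2]; ce=centroid(xy); r=np.hypot(*(xy-ce).T)
        print("px",k.mean(0).round(),"box",k.min(0),k.max(0),"xy",np.round(ce,4),"r %.4f %.4f"%(r.min(),r.max()),"hex %.1f"%hexyaw(xy,ce))
E
python3 - <<'E'
from w import *
c,I,D=snap("w1"); blobs(c,I,.035); go([.467,.003,.1])
E
```

```text
px [199. 379.] box [165 348] [235 402] xy [0.5443 0.1343] r 0.0123 0.0395 hex 5.0
px [321. 333.] box [ 87 321] [549 346] xy [0.4599 0.0918] r 0.0081 0.1772 hex 32.6
px [ 82. 255.] box [ 23 218] [139 287] xy [0.6287 0.0354] r 0.0179 0.0499 hex 51.3
px [316. 218.] box [282 179] [350 257] xy [0.4647 0.003 ] r 0.0234 0.0280 hex 1.3
px [199.  45.] box [149   0] [239  86] xy [ 0.5398 -0.1028] r 0.0039 0.0343 hex 42.0
t 2.48 tcp [0.464  0.0133 0.1228] yaw -87.3 shift cm (before turn) [ 1.05 -0.25  2.28]
```

Wrist view: weight at pixel (316,218), r 23–28 mm as it must be, at (0.465, 0.003). Grasping it.

Emit:
drive_tool:
  rows:
    - {"tx": 1.03, "ty": 0, "tz": 2.7, "ax": 0, "ay": 0, "az": 0.024, "claw": 8.7}
    - {"tx": 0, "ty": 0, "tz": 2.7, "ax": 0, "ay": 0, "az": 0, "claw": 8.7}
    - {"tx": 0, "ty": 0, "tz": 2.7, "ax": 0, "ay": 0, "az": 0, "claw": 8.7}
    - {"tx": 0, "ty": 0, "tz": 1.8, "ax": 0, "ay": 0, "az": 0, "claw": 8.7}
    - {"tx": 0, "ty": 0, "tz": 0.9, "ax": 0, "ay": 0, "az": 0, "claw": 8.7}
    - {"tx": 0, "ty": 0, "tz": 0, "ax": 0, "ay": 0, "az": 0, "claw": 8.7}
    - {"tx": 0, "ty": 0, "tz": 0, "ax": 0, "ay": 0, "az": 0, "claw": 8.7}

```text
time_s: 3.07
tcp_pos: [0.4655, 0.0039, 0.0155]
ee_rot: [[0.024, -1.0, 0.002], [-1.0, -0.024, 0.0], [-0.0, -0.002, -1.0]]
wrist_force: [-0.6, 0.7, 0.0]
gripper_width: 1.0
gripper_force: 0.0
```

Emit:
drive_tool:
  rows:
    - {"tx": 0, "ty": 0, "tz": 0, "ax": 0, "ay": 0, "az": 0, "claw": 4.0}
    - {"tx": 0, "ty": 0, "tz": 0, "ax": 0, "ay": 0, "az": 0, "claw": 4.0}
    - {"tx": 0, "ty": 0, "tz": 0, "ax": 0, "ay": 0, "az": 0, "claw": 4.0}
    - {"tx": 0, "ty": 0, "tz": 0, "ax": 0, "ay": 0, "az": 0, "claw": 4.0}
    - {"tx": 0, "ty": 0, "tz": 0, "ax": 0, "ay": 0, "az": 0, "claw": 4.0}
    - {"tx": 0, "ty": 0, "tz": 0, "ax": 0, "ay": 0, "az": 0, "claw": 4.0}
    - {"tx": 0, "ty": 0, "tz": 0, "ax": 0, "ay": 0, "az": 0, "claw": 4.0}
    - {"tx": 0, "ty": 0, "tz": 0, "ax": 0, "ay": 0, "az": 0, "claw": 4.0}

```text
time_s: 3.73
tcp_pos: [0.4644, 0.0028, 0.0144]
ee_rot: [[0.022, -1.0, 0.0], [-1.0, -0.022, 0.0], [-0.0, -0.0, -1.0]]
wrist_force: [-0.5, 0.9, -0.0]
gripper_width: 0.505
gripper_force: 0.0
```

```bash
python3 - <<'E'
from w import *
d=np.load("top0.npz"); I=d["I"]; c=cam("top")
hsv=cv2.cvtColor(I,cv2.COLOR_RGB2HSV).astype(int)
# pan: inner disc by higher threshold
for V in (190,215,235):
  for k in comps((hsv[...,2]>V)&(hsv[...,1]<60),250):
    if 225<k[:,0].mean()<265 and 215<k[:,1].mean()<250:
      xy=ray(c,k,.033)[:,:2]; (cx,cy),r=cv2.minEnclosingCircle((xy*1000).astype(np.float32)); print(V,centroid(xy),cx,cy,r)
go([.58,.285,.2],-90); print(sense()["gripper_width"]*87, sense()["wrist_force"])
E
```

```text
190 [0.5803366  0.28603887] 580.0171508789062 286.1040954589844 35.611846923828125
215 [0.58076207 0.28566971] 580.8895874023438 285.87396240234375 35.008026123046875
235 [0.58067705 0.28551054] 580.529052734375 286.03741455078125 34.70722961425781
t 3.73 tcp [0.4644 0.0028 0.0144] yaw -88.7 shift cm (before turn) [-27.96 -12.18 -18.56] turn [-0.     0.     0.022] shift after turn [-28.22 -11.56 -18.56]
43.972061962780735 [-0.50042905  0.93779634 -0.03314998]
```

Emit:
drive_tool:
  rows:
    - {"tx": 0, "ty": 0, "tz": 0, "ax": 0, "ay": 0, "az": 0, "claw": 3.0}
    - {"tx": 0, "ty": 0, "tz": 0, "ax": 0, "ay": 0, "az": 0, "claw": 3.0}
    - {"tx": 0, "ty": 0, "tz": 0, "ax": 0, "ay": 0, "az": 0, "claw": 3.0}

```text
time_s: 3.98
tcp_pos: [0.4643, 0.0028, 0.0143]
ee_rot: [[0.022, -1.0, -0.0], [-1.0, -0.022, -0.0], [0.0, 0.0, -1.0]]
wrist_force: [0.0, -0.3, 0.4]
gripper_width: 0.365
gripper_force: 0.0
```

```bash
python3 - <<'E'
from w import *
c,I,D=snap("pics/w2"); cv2.imwrite("pics/w2s.png",I[100:420,160:480,::-1])
E
```

```text
(no output)
```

View pics/w2s.png

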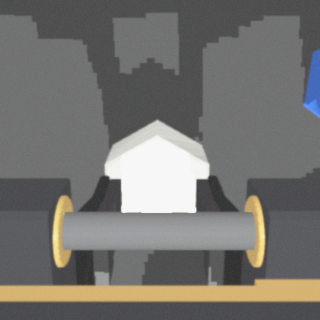

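The picture shows the weight between the fingers (crop (157,170)), near contact but no grip force yet. Close further.

Emit:
drive_tool:
  rows:
    - {"tx": 0, "ty": 0, "tz": 0, "ax": 0, "ay": 0, "az": 0, "claw": 0}
    - {"tx": 0, "ty": 0, "tz": 0, "ax": 0, "ay": 0, "az": 0, "claw": 0}
    - {"tx": 0, "ty": 0, "tz": 0, "ax": 0, "ay": 0, "az": 0, "claw": 0}
    - {"tx": 0, "ty": 0, "tz": 0, "ax": 0, "ay": 0, "az": 0, "claw": 0}

```text
time_s: 4.37
tcp_pos: [0.4644, 0.0028, 0.0144]
ee_rot: [[0.022, -1.0, -0.0], [-1.0, -0.022, 0.0], [-0.0, 0.0, -1.0]]
wrist_force: [-0.7, -0.9, 0.0]
gripper_width: 0.134
gripper_force: 0.0
```

```bash
python3 - <<'E'
from w import *
c,I,D=snap("pics/w3"); cv2.imwrite("pics/w3s.png",I[100:420,160:480,::-1])
s=sense(); print(s["gripper_width"],s["gripper_force"],s["wrist_force"])
P=pts(c,D); m=np.hypot(P[...,0]-.4643,P[...,1]-.003)<.04
q=P[m&(D>0)]; h=q[(q[:,2]>.03)&(q[:,2]<.04)]; print(len(h),h.mean(0),h.min(0),h.max(0))
E
```

```text
0.08585942042943238 0.0 [0.30416738 0.04548936 0.52248659]
4299 [ 0.46458767 -0.00680834  0.03495435] [ 0.44172109 -0.02266759  0.03000384] [0.48783719 0.0142124  0.03982189]
```

View pics/w3s.png

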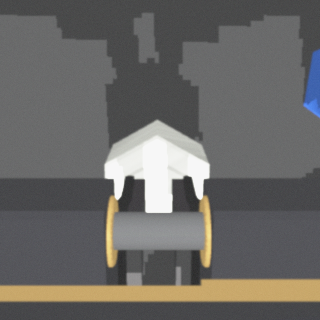

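```bash
python3 - <<'E'
from w import *
z=np.load("pics/w3.npz"); s=dict(ee_rot=z["R"],tcp_pos=z["t"]); c=cam("wrist",s); P=pts(c,z["D"])
R,t=z["R"],z["t"]; T=(P-t)@R*1000
for v in (270,280,290,300,305,310,320,340,360,380):
    print(v,[tuple(T[v,u].round().astype(int)) for u in (270,280,290,298,303,317,335,340,345,355)])
E
```

```text
270 [(np.int64(10), np.int64(-21), np.int64(-22)), (np.int64(10), np.int64(-16), np.int64(-22)), (np.int64(10), np.int64(-12), np.int64(-22)), (np.int64(10), np.int64(-8), np.int64(-21)), (np.int64(9), np.int64(-6), np.int64(-19)), (np.int64(9), np.int64(0), np.int64(-19)), (np.int64(9), np.int64(8), np.int64(-20)), (np.int64(10), np.int64(10), np.int64(-22)), (np.int64(10), np.int64(12), np.int64(-21)), (np.int64(10), np.int64(17), np.int64(-22))]
280 [(np.int64(36), np.int64(-10), np.int64(-103)), (np.int64(5), np.int64(-17), np.int64(-21)), (np.int64(9), np.int64(-11), np.int64(-32)), (np.int64(8), np.int64(-8), np.int64(-28)), (np.int64(8), np.int64(-6), np.int64(-29)), (np.int64(4), np.int64(0), np.int64(-19)), (np.int64(7), np.int64(8), np.int64(-27)), (np.int64(8), np.int64(10), np.int64(-28)), (np.int64(9), np.int64(12), np.int64(-32)), (np.int64(5), np.int64(17), np.int64(-22))]
290 [(np.int64(35), np.int64(-10), np.int64(-107)), (np.int64(1), np.int64(-16), np.int64(-23)), (np.int64(10), np.int64(-10), np.int64(-44)), (np.int64(8), np.int64(-8), np.int64(-41)), (np.int64(7)
[... 2716 characters left out ...]
p.int64(-8), np.int64(13)), (np.int64(-56), np.int64(0), np.int64(14)), (np.int64(-5), np.int64(6), np.int64(-70)), (np.int64(-1), np.int64(7), np.int64(-76)), (np.int64(-2), np.int64(9), np.int64(-75)), (np.int64(7), np.int64(11), np.int64(-88))]
380 [(np.int64(18), np.int64(-10), np.int64(-114)), (np.int64(4), np.int64(-10), np.int64(-94)), (np.int64(-9), np.int64(-9), np.int64(-75)), (np.int64(-9), np.int64(-6), np.int64(-75)), (np.int64(-69), np.int64(-8), np.int64(12)), (np.int64(-69), np.int64(0), np.int64(12)), (np.int64(-69), np.int64(10), np.int64(13)), (np.int64(-9), np.int64(8), np.int64(-75)), (np.int64(-8), np.int64(9), np.int64(-76)), (np.int64(1), np.int64(11), np.int64(-89))]
```

Fingers appear to close above the weight, so the tips sit further back than assumed. I'll raise, shut, and measure the tips in the tool frame.

Emit:
drive_tool:
  rows:
    - {"tx": 0, "ty": 0, "tz": -3, "ax": 0, "ay": 0, "az": 0, "claw": 0}
    - {"tx": 0, "ty": 0, "tz": -3, "ax": 0, "ay": 0, "az": 0, "claw": 0}
    - {"tx": 0, "ty": 0, "tz": -2, "ax": 0, "ay": 0, "az": 0, "claw": 0}
    - {"tx": 0, "ty": 0, "tz": 0, "ax": 0, "ay": 0, "az": 0, "claw": 0}

```text
time_s: 4.75
tcp_pos: [0.4677, 0.0036, 0.0987]
ee_rot: [[0.023, -1.0, 0.009], [-1.0, -0.023, 0.002], [-0.002, -0.009, -1.0]]
wrist_force: [0.6, 1.3, -0.0]
gripper_width: 0.004
gripper_force: 0.0
```

```bash
cat > tip.py <<'E'
from w import *
import sys
c,I,D=snap("pics/"+sys.argv[1]); s=sense(); R,t=np.array(s["ee_rot"]),np.array(s["tcp_pos"]); P=pts(c,D); T=(P-t)@R*1000
print(t,"w",s["gripper_width"],s["gripper_force"])
m=(D>0)&(np.abs(T[...,0])<15)&(np.abs(T[...,1])<60)&(T[...,2]<t[2]*1000-42)
q=T[m]; print(len(q), "tip z pct", np.percentile(q[:,2],[50,95,98,99.5,100]))
k=q[q[:,2]>np.percentile(q[:,2],98)-5]; print(k.mean(0),k.min(0),k.max(0))
S,DS=capture("side"); save(sys.argv[1]+"_side.png",S[200:360,220:420].repeat(3,0).repeat(3,1))
E
python3 tip.py w4
```

```text
[0.46599913 0.00334997 0.0964904 ] w 0.006595061643593688 0.0
2624 tip z pct [-76.60999684 -32.33872606 -30.10570536 -28.87120708 -27.53991   ]
[  8.07745528  -0.97420824 -31.86759569] [  6.7555648  -10.07720081 -35.08099757] [  9.31418277   8.09293086 -27.53991   ]
```

View pics/w4_side.png

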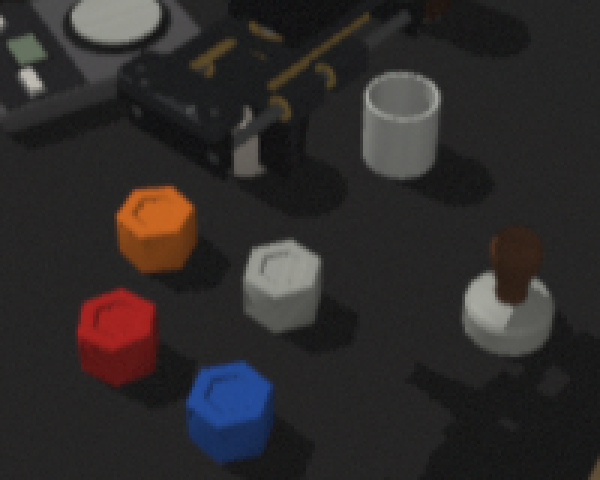

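```bash
python3 - <<'E'
from w import *
c=cam("side"); s=sense(); t=np.array(s["tcp_pos"]); 
for z in (0,-.01,-.02,-.03,-.04): p=proj(c,t-[0,0,z]); print(z,p,(p-[220,200])*3)
z=np.load("pics/w4.npz"); I=z["I"]; R,t=z["R"],z["t"]; cw=cam("wrist",dict(ee_rot=R,tcp_pos=t))
for dz in (0,-.01,-.02,-.03): print(dz,proj(cw,t+R@[.009,0,dz])[0])
a=cv2.resize(I[200:330,240:400],None,fx=3,fy=3)
S,_=capture("side"); b=cv2.resize(S[190:320,260:380],None,fx=3,fy=3); save("ab.png",cv2.convertScaleAbs(np.hstack([a,b]),alpha=2.2))
E
```

```text
0 [[312.90153366 265.96182296]] [[278.70460098 197.88546888]]
-0.01 [[312.88271232 262.02340392]] [[278.64813695 186.07021176]]
-0.02 [[312.86363051 258.03048092]] [[278.59089152 174.09144277]]
-0.03 [[312.84428278 253.98191467]] [[278.53284834 161.945744  ]]
-0.04 [[312.82466354 249.87653386]] [[278.47399063 149.62960159]]
0 [317.31219113 257.06114197]
-0.01 [317.25294312 263.50932333]
-0.02 [317.18726636 270.65717011]
-0.03 [317.11405449 278.62509156]
```

View pics/ab.png

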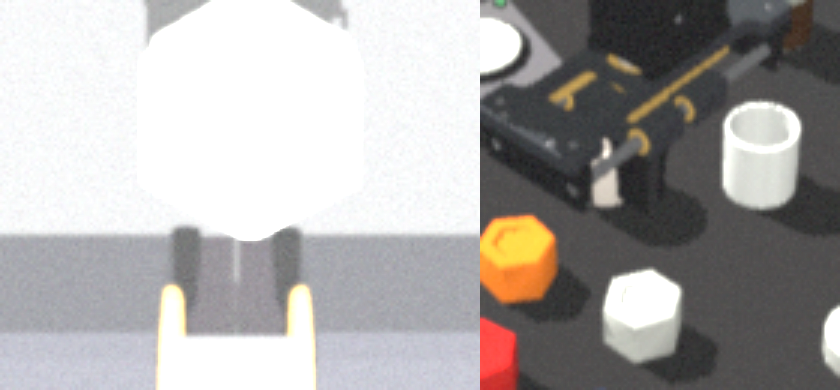

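Both views put the fingertips 20–27 mm behind the reported TCP: wrist row ~276 and side row ~258 both project there. That explains closing over the weight's top. I'll open and go deeper, watching the force.

Emit:
drive_tool:
  rows:
    - {"tx": 0, "ty": 0, "tz": 0, "ax": 0, "ay": 0, "az": 0, "claw": 8.7}
    - {"tx": 0, "ty": 0, "tz": 0, "ax": 0, "ay": 0, "az": 0, "claw": 8.7}
    - {"tx": 0, "ty": 0, "tz": 0, "ax": 0, "ay": 0, "az": 0, "claw": 8.7}
    - {"tx": 0, "ty": 0, "tz": 0, "ax": 0, "ay": 0, "az": 0, "claw": 8.7}
    - {"tx": 0, "ty": 0, "tz": 0, "ax": 0, "ay": 0, "az": 0, "claw": 8.7}
    - {"tx": 0, "ty": 0, "tz": 0, "ax": 0, "ay": 0, "az": 0, "claw": 8.7}
    - {"tx": 0, "ty": 0, "tz": 0, "ax": 0, "ay": 0, "az": 0, "claw": 8.7}

```text
time_s: 5.48
tcp_pos: [0.4643, 0.0028, 0.0942]
ee_rot: [[0.022, -1.0, -0.0], [-1.0, -0.022, -0.0], [0.0, 0.0, -1.0]]
wrist_force: [-0.5, -0.4, 0.1]
gripper_width: 0.451
gripper_force: 0.0
```

```bash
python3 tip.py w5; python3 - <<'E'
from w import *
go([.4647,.003,.0],-88.7)
z=np.load("pics/w5.npz"); R,t=z["R"],z["t"]; D=z["D"]; c=cam("wrist",dict(ee_rot=R,tcp_pos=t)); T=(pts(c,D)-t)@R*1000
m=(D>0)&(np.abs(T[...,0])<14)&(np.abs(T[...,1])>30)&(np.abs(T[...,1])<62)&(T[...,2]<40)
print(m.sum(),np.percentile(T[m][:,2],[5,50,90,99])) 
E
```

```text
[0.46436283 0.00279652 0.09429788] w 0.49639766129082596 0.0
5593 tip z pct [-75.00942303 -31.22583824 -28.41334994 -26.83654381 -25.58812747]
[  5.97445026   0.47006668 -29.84191079] [ -6.09435768 -27.85040777 -33.35752771] [  9.69294969  29.3237756  -25.58812747]
t 5.58 tcp [0.4644 0.0028 0.0943] yaw -88.7 shift cm (before turn) [-0.02 -0.03  9.43] turn [ 0.    -0.    -0.001] shift after turn [-0.02 -0.03  9.43]
32 [-62.26983823 -59.46928142 -55.93435974 -54.43275629]
```

Emit:
drive_tool:
  rows:
    - {"tx": 0, "ty": 0, "tz": 0, "ax": 0, "ay": 0, "az": 0, "claw": 8}
    - {"tx": 0, "ty": 0, "tz": 1, "ax": 0, "ay": 0, "az": 0, "claw": 8}
    - {"tx": 0, "ty": 0, "tz": 1.5, "ax": 0, "ay": 0, "az": 0, "claw": 8}
    - {"tx": 0, "ty": 0, "tz": 1.5, "ax": 0, "ay": 0, "az": 0, "claw": 8}
    - {"tx": 0, "ty": 0, "tz": 1.5, "ax": 0, "ay": 0, "az": 0, "claw": 8}
    - {"tx": 0, "ty": 0, "tz": 1.5, "ax": 0, "ay": 0, "az": 0, "claw": 8}
    - {"tx": 0, "ty": 0, "tz": 1.5, "ax": 0, "ay": 0, "az": 0, "claw": 8}
    - {"tx": 0, "ty": 0, "tz": 1, "ax": 0, "ay": 0, "az": 0, "claw": 8}
    - {"tx": 0, "ty": 0, "tz": 0.7, "ax": 0, "ay": 0, "az": 0, "claw": 8}
    - {"tx": 0, "ty": 0, "tz": 0, "ax": 0, "ay": 0, "az": 0, "claw": 4}

```text
time_s: 6.42
tcp_pos: [0.4635, 0.0025, -0.0089]
ee_rot: [[0.022, -1.0, -0.003], [-1.0, -0.022, -0.001], [0.001, 0.003, -1.0]]
wrist_force: [-0.5, 0.5, -0.6]
gripper_width: 0.89
gripper_force: 0.0
```

Emit:
drive_tool:
  rows:
    - {"tx": 0, "ty": 0, "tz": 0, "ax": 0, "ay": 0, "az": 0, "claw": 4}
    - {"tx": 0, "ty": 0, "tz": 0, "ax": 0, "ay": 0, "az": 0, "claw": 4}
    - {"tx": 0, "ty": 0, "tz": 0, "ax": 0, "ay": 0, "az": 0, "claw": 4}
    - {"tx": 0, "ty": 0, "tz": 0, "ax": 0, "ay": 0, "az": 0, "claw": 4}
    - {"tx": 0, "ty": 0, "tz": 0, "ax": 0, "ay": 0, "az": 0, "claw": 4}
    - {"tx": 0, "ty": 0, "tz": 0, "ax": 0, "ay": 0, "az": 0, "claw": 4}
    - {"tx": 0, "ty": 0, "tz": 0, "ax": 0, "ay": 0, "az": 0, "claw": 4}

```text
time_s: 7.0
tcp_pos: [0.4651, 0.003, -0.0071]
ee_rot: [[0.022, -1.0, 0.001], [-1.0, -0.022, 0.0], [-0.0, -0.002, -1.0]]
wrist_force: [0.9, 0.8, 3.3]
gripper_width: 0.523
gripper_force: 30.0
```

Gripped: 30 N at 45.5 mm opening, as it must be. Lift and go past the pan to look at it.

Emit:
drive_tool:
  rows:
    - {"tx": 0, "ty": 0, "tz": -1, "ax": 0, "ay": 0, "az": 0, "claw": 4}
    - {"tx": 0, "ty": 0, "tz": -3.5, "ax": 0, "ay": 0, "az": 0, "claw": 4}
    - {"tx": 0, "ty": 0, "tz": -3.5, "ax": 0, "ay": 0, "az": 0, "claw": 4}
    - {"tx": 0, "ty": 0, "tz": -3.5, "ax": 0, "ay": 0, "az": 0, "claw": 4}
    - {"tx": 0, "ty": 0, "tz": -1.2, "ax": 0, "ay": 0, "az": 0, "claw": 4}

```text
time_s: 7.42
tcp_pos: [0.4662, 0.0032, 0.1233]
ee_rot: [[0.023, -1.0, 0.006], [-1.0, -0.023, 0.002], [-0.001, -0.006, -1.0]]
wrist_force: [0.6, 1.2, -3.8]
gripper_width: 0.525
gripper_force: 30.0
```

Emit:
drive_tool:
  rows:
    - {"tx": -2, "ty": -0.7, "tz": 0, "ax": 0, "ay": 0, "az": 0, "claw": 4}
    - {"tx": -4, "ty": -1.4, "tz": 0, "ax": 0, "ay": 0, "az": 0, "claw": 4}
    - {"tx": -4, "ty": -1.4, "tz": 0, "ax": 0, "ay": 0, "az": 0, "claw": 4}
    - {"tx": -4, "ty": -1.4, "tz": 0, "ax": 0, "ay": 0, "az": 0, "claw": 4}
    - {"tx": -4, "ty": -1.4, "tz": 0, "ax": 0, "ay": 0, "az": 0, "claw": 4}
    - {"tx": -4, "ty": -1.4, "tz": 0, "ax": 0, "ay": 0, "az": 0, "claw": 4}
    - {"tx": -4, "ty": -1.4, "tz": 0, "ax": 0, "ay": 0, "az": 0, "claw": 4}
    - {"tx": -4, "ty": -1.4, "tz": 0, "ax": 0, "ay": 0, "az": 0, "claw": 4}
    - {"tx": -4, "ty": -1.4, "tz": 0, "ax": 0, "ay": 0, "az": 0, "claw": 4}
    - {"tx": -2, "ty": -0.7, "tz": 0, "ax": 0, "ay": 0, "az": 0, "claw": 4}

```text
time_s: 8.25
tcp_pos: [0.5804, 0.3641, 0.1165]
ee_rot: [[0.024, -1.0, -0.002], [-1.0, -0.024, -0.0], [0.0, 0.002, -1.0]]
wrist_force: [1.3, -0.2, -4.1]
gripper_width: 0.526
gripper_force: 30.0
```

Emit:
drive_tool:
  rows:
    - {"tx": 0, "ty": 0, "tz": 0, "ax": 0, "ay": 0, "az": 0, "claw": 4}
    - {"tx": 0, "ty": 0, "tz": 0, "ax": 0, "ay": 0, "az": 0, "claw": 4}

```text
time_s: 8.42
tcp_pos: [0.5789, 0.3604, 0.116]
ee_rot: [[0.023, -1.0, -0.005], [-1.0, -0.023, -0.003], [0.003, 0.005, -1.0]]
wrist_force: [-0.4, -1.2, -4.6]
gripper_width: 0.528
gripper_force: 30.0
```

```bash
python3 - <<'E'
from w import *
c,I,D=snap("pics/w6"); blobs(c,I,.033,V=170,minA=100); s=sense(); print(s["gripper_force"],s["wrist_force"]); go([.58,.286,.12])
P=pts(c,D); m=(D>0)&(np.hypot(P[...,0]-.58,P[...,1]-.286)<.05)&(np.abs(P[...,2]-.033)<.003); k=comps(m,200)
for q in k: xy=P[q[:,1],q[:,0],:2]; print("depth disc",centroid(xy),np.ptp(xy,0), np.median(P[m][:,2]))
E
```

```text
px [318. 355.] box [277 349] [359 371] xy [0.5758 0.4565] r 0.0056 0.0317 hex 31.2
px [618. 343.] box [611 338] [625 348] xy [0.3498 0.4409] r 0.0031 0.0060 hex 0.1
px [318. 290.] box [260 249] [376 312] xy [0.5772 0.4007] r 0.0191 0.0458 hex 1.2
px [419. 225.] box [404 212] [435 239] xy [0.5077 0.3531] r 0.0088 0.0118 hex 9.5
px [426. 164.] box [403 136] [450 191] xy [0.5071 0.3108] r 0.0104 0.0188 hex 12.1
px [466. 112.] box [449  89] [484 136] xy [0.4833 0.2777] r 0.0051 0.0153 hex 13.0
px [320. 124.] box [267  69] [374 180] xy [0.5782 0.2882] r 0.0342 0.0354 hex 20.9
px [323. 146.] box [223  40] [421 233] xy [0.5735 0.3065] r 0.0236 0.0810 hex 45.4
px [277.  15.] box [270   8] [287  23] xy [0.6063 0.223 ] r 0.0020 0.0066 hex 23.4
29.99894767999649 [ 0.11671568 -0.54632652 -5.58859065]
t 8.47 tcp [0.5789 0.3593 0.1165] yaw -88.7 shift cm (before turn) [ 7.34  0.05 -0.32] 
depth disc [0.57822404 0.28792163] [0.06989393 0.06910832] 0.03396840191533096
```

Emit:
drive_tool:
  rows:
    - {"tx": 3.1, "ty": 0.1, "tz": 0, "ax": 0, "ay": 0, "az": 0, "claw": 4}
    - {"tx": 3.1, "ty": 0.1, "tz": 0.5, "ax": 0, "ay": 0, "az": 0, "claw": 4}
    - {"tx": 1, "ty": 0, "tz": 2, "ax": 0, "ay": 0, "az": 0, "claw": 4}
    - {"tx": 0, "ty": 0, "tz": 2.2, "ax": 0, "ay": 0, "az": 0, "claw": 4}
    - {"tx": 0, "ty": 0, "tz": 1.8, "ax": 0, "ay": 0, "az": 0, "claw": 4}
    - {"tx": 0, "ty": 0, "tz": 1.3, "ax": 0, "ay": 0, "az": 0, "claw": 4}
    - {"tx": 0, "ty": 0, "tz": 0.5, "ax": 0, "ay": 0, "az": 0, "claw": 4}
    - {"tx": 0, "ty": 0, "tz": 0, "ax": 0, "ay": 0, "az": 0, "claw": 4}
    - {"tx": 0, "ty": 0, "tz": 0, "ax": 0, "ay": 0, "az": 0, "claw": 4}
    - {"tx": 0, "ty": 0, "tz": 0, "ax": 0, "ay": 0, "az": 0, "claw": 4}

```text
time_s: 9.3
tcp_pos: [0.581, 0.2883, 0.0377]
ee_rot: [[0.022, -1.0, 0.002], [-1.0, -0.022, 0.001], [-0.001, -0.002, -1.0]]
wrist_force: [0.2, -0.0, -4.8]
gripper_width: 0.522
gripper_force: 30.0
```

```bash
python3 - <<'E'
from w import *
go([.5785,.2875,.0259],-88.7); s=sense(); print(s["wrist_force"],s["ee_rot"][:,2])
E
```

```text
t 9.30 tcp [0.581  0.2883 0.0377] yaw -88.7 shift cm (before turn) [0.07 0.25 1.18] turn [-0.002  0.001 -0.001] shift after turn [0.07 0.25 1.18]
[ 1.95370451e-01 -3.11115832e-03 -4.84402243e+00] [ 0.00191051  0.00119592 -0.99999746]
```

Emit:
drive_tool:
  rows:
    - {"tx": 0.05, "ty": 0.2, "tz": 0.4, "ax": 0, "ay": 0, "az": 0, "claw": 4}
    - {"tx": 0, "ty": 0, "tz": 0.4, "ax": 0, "ay": 0, "az": 0, "claw": 4}
    - {"tx": 0, "ty": 0, "tz": 0.2, "ax": 0, "ay": 0, "az": 0, "claw": 4}
    - {"tx": 0, "ty": 0, "tz": 0.1, "ax": 0, "ay": 0, "az": 0, "claw": 4}
    - {"tx": 0, "ty": 0, "tz": 0, "ax": 0, "ay": 0, "az": 0, "claw": 4}
    - {"tx": 0, "ty": 0, "tz": 0, "ax": 0, "ay": 0, "az": 0, "claw": 4}
    - {"tx": 0, "ty": 0, "tz": 0, "ax": 0, "ay": 0, "az": 0, "claw": 4}

```text
time_s: 9.88
tcp_pos: [0.5779, 0.2874, 0.026]
ee_rot: [[0.022, -1.0, -0.0], [-1.0, -0.022, -0.0], [0.0, 0.0, -1.0]]
wrist_force: [-4.6, -0.6, 2.9]
gripper_width: 0.522
gripper_force: 30.0
```

Contact at the right height. Release and raise, then check the weight.

Emit:
drive_tool:
  rows:
    - {"tx": 0, "ty": 0, "tz": 0, "ax": 0, "ay": 0, "az": 0, "claw": 7}
    - {"tx": 0, "ty": 0, "tz": 0, "ax": 0, "ay": 0, "az": 0, "claw": 7}
    - {"tx": 0, "ty": 0, "tz": 0, "ax": 0, "ay": 0, "az": 0, "claw": 7}
    - {"tx": 0, "ty": 0, "tz": 0, "ax": 0, "ay": 0, "az": 0, "claw": 7}
    - {"tx": 0, "ty": 0, "tz": -1, "ax": 0, "ay": 0, "az": 0, "claw": 7}
    - {"tx": 0, "ty": 0, "tz": -3, "ax": 0, "ay": 0, "az": 0, "claw": 7}
    - {"tx": 0, "ty": 0, "tz": -3, "ax": 0, "ay": 0, "az": 0, "claw": 0}
    - {"tx": 0, "ty": 0, "tz": -1.5, "ax": 0, "ay": 0, "az": 0, "claw": 0}
    - {"tx": 0, "ty": 0, "tz": 0, "ax": 0, "ay": 0, "az": 0, "claw": 0}
    - {"tx": 0, "ty": 0, "tz": 0, "ax": 0, "ay": 0, "az": 0, "claw": 0}

```text
time_s: 10.72
tcp_pos: [0.5789, 0.288, 0.1122]
ee_rot: [[0.022, -1.0, 0.003], [-1.0, -0.022, 0.002], [-0.002, -0.003, -1.0]]
wrist_force: [-0.3, 0.4, -0.4]
gripper_width: 0.587
gripper_force: 0.0
```

```bash
python3 - <<'E'
from w import *
c,I,D=snap("pics/w7"); s=sense(); go([.508,.3525,.09]); print(s["gripper_width"])
P=pts(c,D); m=(D>0)&(np.hypot(P[...,0]-.579,P[...,1]-.287)<.04)&(np.abs(P[...,2]-.068)<.003)
for q in comps(m,200): xy=P[q[:,1],q[:,0],:2]; print("weight top depth",centroid(xy),np.ptp(xy,0),np.median(P[m][:,2]),hexyaw(xy,centroid(xy)))
m=(D>0)&(np.hypot(P[...,0]-.579,P[...,1]-.287)<.04)&(np.abs(P[...,2]-.033)<.003)
q=P[m]; print("pan extent",q.min(0),q.max(0))
cv2.imwrite("pics/w7v.png",I[...,::-1])
E
```

```text
t 10.77 tcp [0.578  0.2874 0.1106] yaw -88.8 shift cm (before turn) [-6.66  6.86  2.06] 
0.5428639225065591
weight top depth [0.57726357 0.28831696] [0.04662131 0.05222455] 0.06847967281365909 1.1216836932107448
pan extent [0.54363753 0.25314959 0.03108974] [0.61272845 0.31083072 0.03598978]
```

View pics/w7v.png

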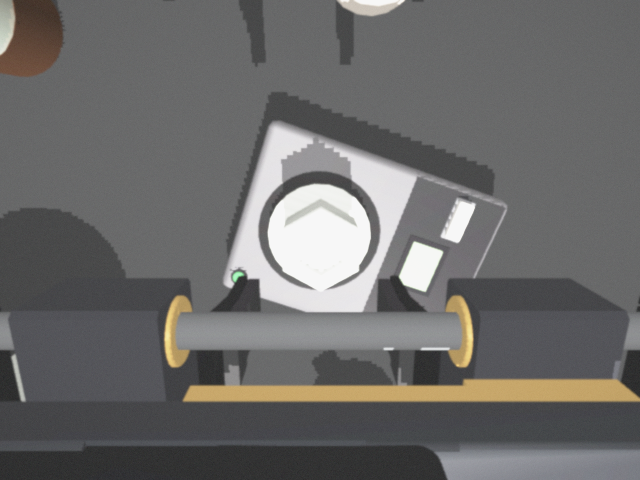

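The weight stands centred on the pan at (320,235), within ~1 mm. Now turn 45° so the body clears the weight, shut the fingers, and go to the key.

Emit:
drive_tool:
  rows:
    - {"tx": 0, "ty": 0, "tz": 0, "ax": 0, "ay": 0, "az": -0.109, "claw": 0}
    - {"tx": 0, "ty": 0, "tz": 0, "ax": 0, "ay": 0, "az": -0.109, "claw": 0}
    - {"tx": 0, "ty": 0, "tz": 0, "ax": 0, "ay": 0, "az": -0.109, "claw": 0}
    - {"tx": 0, "ty": 0, "tz": 0, "ax": 0, "ay": 0, "az": -0.109, "claw": 0}
    - {"tx": 0, "ty": 0, "tz": 0, "ax": 0, "ay": 0, "az": -0.109, "claw": 0}
    - {"tx": 0, "ty": 0, "tz": 0, "ax": 0, "ay": 0, "az": -0.109, "claw": 0}
    - {"tx": 0, "ty": 0, "tz": 0, "ax": 0, "ay": 0, "az": -0.109, "claw": 0}
    - {"tx": -3, "ty": 0, "tz": 0, "ax": 0, "ay": 0, "az": 0, "claw": 0}
    - {"tx": -3, "ty": 0, "tz": 0, "ax": 0, "ay": 0, "az": 0, "claw": 0}
    - {"tx": -3, "ty": 0, "tz": 0, "ax": 0, "ay": 0, "az": 0, "claw": 0}

```text
time_s: 11.6
tcp_pos: [0.5134, 0.3506, 0.1085]
ee_rot: [[0.706, -0.709, -0.003], [-0.709, -0.706, -0.002], [-0.0, 0.003, -1.0]]
wrist_force: [-0.4, 0.3, 0.5]
gripper_width: 0.005
gripper_force: 0.0
```

Emit:
drive_tool:
  rows:
    - {"tx": 0, "ty": 0, "tz": 2, "ax": 0, "ay": 0, "az": 0, "claw": 0}
    - {"tx": 0, "ty": 0, "tz": 2, "ax": 0, "ay": 0, "az": 0, "claw": 0}
    - {"tx": 0, "ty": 0, "tz": 2, "ax": 0, "ay": 0, "az": 0, "claw": 0}
    - {"tx": 0, "ty": 0, "tz": 0, "ax": 0, "ay": 0, "az": 0, "claw": 0}
    - {"tx": 0, "ty": 0, "tz": 0, "ax": 0, "ay": 0, "az": 0, "claw": 0}

```text
time_s: 12.02
tcp_pos: [0.5137, 0.35, 0.0484]
ee_rot: [[0.707, -0.707, -0.003], [-0.707, -0.707, -0.004], [0.0, 0.005, -1.0]]
wrist_force: [1.0, 0.1, 0.9]
gripper_width: 0.007
gripper_force: 0.0
```

```bash
python3 - <<'E'
from w import *
c,I,D=snap("pics/w8"); s=sense(); go([.508,.352,.02],-45); print(s["gripper_width"],s["wrist_force"])
R,t=np.array(s["ee_rot"]),s["tcp_pos"]; T=(pts(c,D)-t)@R*1000
m=(D>0)&(np.abs(T[...,0])<14)&(np.abs(T[...,1])<20)&(T[...,2]<t[2]*1000-38)&(T[...,2]>-70); q=T[m]; print(len(q),np.percentile(q[:,2],[50,95,99,100]))
K=q[q[:,2]>np.percentile(q[:,2],99)-6];print(K.min(0),K.max(0))
S,_=capture("side"); p=proj(cam("side"),[.508,.352,.032])[0].astype(int); print(p)
a=S[p[1]-50:p[1]+40,p[0]-60:p[0]+60]; cv2.imwrite("pics/s8.png",cv2.convertScaleAbs(cv2.resize(a,None,fx=6,fy=6),alpha=1.8)[...,::-1])
for z in(0,.01,.02,.03): print(z,(proj(cam("side"),t+[0,0,z])[0]-p+[60,50])*6)
E
```

```text
t 12.07 tcp [0.5147 0.3509 0.0499] yaw -45.0 shift cm (before turn) [-0.55  0.39  2.99] turn [ 0.001 -0.001 -0.   ] shift after turn [-0.55  0.4   2.99]
0.005272111530677033 [0.96283347 0.02738633 0.3276589 ]
1286 [-42.2709157  -26.63516261 -25.05983831 -23.92108828]
[  7.12982829  -8.69571383 -31.03077275] [  9.64703916   9.45668366 -23.92108828]
[216 206]
0 [372.25174282 259.6313343 ]
0.01 [369.03410255 238.53819727]
0.02 [365.78090702 217.21197893]
0.03 [362.49156363 195.64879445]
```

View pics/s8.png

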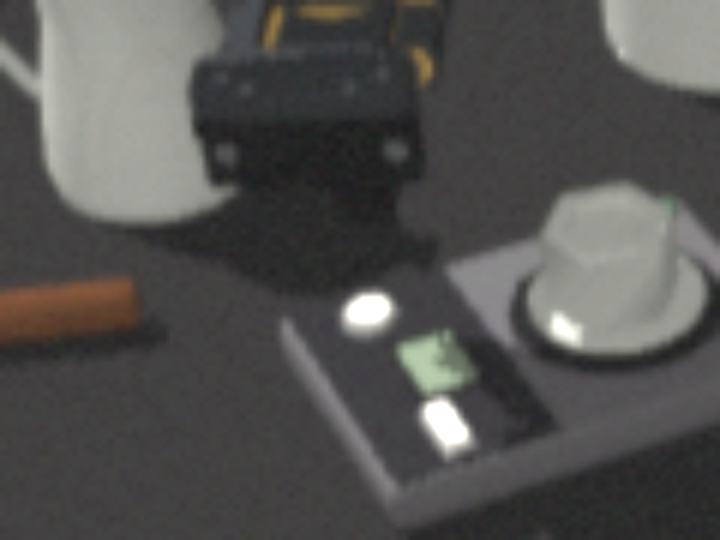

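Key at crop (368,312), tips hovering just behind it and above. Align, descend to just above, then press in small steps.

Emit:
drive_tool:
  rows:
    - {"tx": -0.5, "ty": 0.4, "tz": 0, "ax": 0, "ay": 0, "az": 0, "claw": 0}
    - {"tx": 0, "ty": 0, "tz": 1.5, "ax": 0, "ay": 0, "az": 0, "claw": 0}
    - {"tx": 0, "ty": 0, "tz": 1.3, "ax": 0, "ay": 0, "az": 0, "claw": 0}
    - {"tx": 0, "ty": 0, "tz": 0.6, "ax": 0, "ay": 0, "az": 0, "claw": 0}
    - {"tx": 0, "ty": 0, "tz": 0, "ax": 0, "ay": 0, "az": 0, "claw": 0}
    - {"tx": 0, "ty": 0, "tz": 0, "ax": 0, "ay": 0, "az": 0, "claw": 0}
    - {"tx": 0, "ty": 0, "tz": 0, "ax": 0, "ay": 0, "az": 0, "claw": 0}

```text
time_s: 12.7
tcp_pos: [0.5089, 0.3524, 0.0175]
ee_rot: [[0.707, -0.707, 0.001], [-0.707, -0.707, 0.001], [0.0, -0.002, -1.0]]
wrist_force: [0.1, 0.9, 0.5]
gripper_width: 0.003
gripper_force: 0.0
```

```bash
python3 - <<'E'
from w import *
go([.508,.352,.008],-45); print(sense()["wrist_force"])
E
```

```text
t 12.70 tcp [0.5089 0.3524 0.0175] yaw -45.0 shift cm (before turn) [-0.03  0.09  0.95] turn [-0.002 -0.    -0.   ] shift after turn [-0.03  0.09  0.95]
[0.11114478 0.92111223 0.484862  ]
```

Emit:
drive_tool:
  rows:
    - {"tx": 0, "ty": 0, "tz": 0.4, "ax": 0, "ay": 0, "az": 0, "claw": 0}
    - {"tx": 0, "ty": 0, "tz": 0.3, "ax": 0, "ay": 0, "az": 0, "claw": 0}
    - {"tx": 0, "ty": 0, "tz": 0.2, "ax": 0, "ay": 0, "az": 0, "claw": 0}
    - {"tx": 0, "ty": 0, "tz": 0, "ax": 0, "ay": 0, "az": 0, "claw": 0}
    - {"tx": 0, "ty": 0, "tz": 0, "ax": 0, "ay": 0, "az": 0, "claw": 0}

```text
time_s: 13.12
tcp_pos: [0.5082, 0.3518, 0.0073]
ee_rot: [[0.707, -0.707, -0.0], [-0.707, -0.707, -0.0], [0.0, 0.0, -1.0]]
wrist_force: [-0.3, -0.4, 0.1]
gripper_width: 0.005
gripper_force: 0.0
```

Emit:
drive_tool:
  rows:
    - {"tx": 0, "ty": 0, "tz": 0.2, "ax": 0, "ay": 0, "az": 0, "claw": 0}
    - {"tx": 0, "ty": 0, "tz": 0, "ax": 0, "ay": 0, "az": 0, "claw": 0}
    - {"tx": 0, "ty": 0, "tz": 0, "ax": 0, "ay": 0, "az": 0, "claw": 0}

```text
time_s: 13.37
tcp_pos: [0.5084, 0.352, 0.0056]
ee_rot: [[0.707, -0.707, 0.0], [-0.707, -0.707, 0.0], [0.0, -0.0, -1.0]]
wrist_force: [0.1, -0.0, 3.0]
gripper_width: 0.009
gripper_force: 1.1
```

Emit:
drive_tool:
  rows:
    - {"tx": 0, "ty": 0, "tz": 0.2, "ax": 0, "ay": 0, "az": 0, "claw": 0}
    - {"tx": 0, "ty": 0, "tz": 0, "ax": 0, "ay": 0, "az": 0, "claw": 0}
    - {"tx": 0, "ty": 0, "tz": 0, "ax": 0, "ay": 0, "az": 0, "claw": 0}

```text
time_s: 13.62
tcp_pos: [0.5084, 0.352, 0.0036]
ee_rot: [[0.707, -0.707, 0.0], [-0.707, -0.707, 0.0], [0.0, -0.0, -1.0]]
wrist_force: [-0.7, -0.7, 1.9]
gripper_width: 0.002
gripper_force: 1.8
```

Emit:
drive_tool:
  rows:
    - {"tx": 0, "ty": 0, "tz": 0.15, "ax": 0, "ay": 0, "az": 0, "claw": 0}
    - {"tx": 0, "ty": 0, "tz": 0, "ax": 0, "ay": 0, "az": 0, "claw": 0}
    - {"tx": 0, "ty": 0, "tz": 0, "ax": 0, "ay": 0, "az": 0, "claw": 0}

```text
time_s: 13.87
tcp_pos: [0.5085, 0.352, 0.0032]
ee_rot: [[0.707, -0.707, 0.001], [-0.707, -0.707, 0.0], [0.0, -0.001, -1.0]]
wrist_force: [-2.7, -0.1, 8.1]
gripper_width: 0.006
gripper_force: 4.4
```

Emit:
drive_tool:
  rows:
    - {"tx": 0, "ty": 0, "tz": 0.1, "ax": 0, "ay": 0, "az": 0, "claw": 0}
    - {"tx": 0, "ty": 0, "tz": 0, "ax": 0, "ay": 0, "az": 0, "claw": 0}
    - {"tx": 0, "ty": 0, "tz": 0, "ax": 0, "ay": 0, "az": 0, "claw": 0}

```text
time_s: 14.12
tcp_pos: [0.5085, 0.352, 0.0031]
ee_rot: [[0.707, -0.707, 0.001], [-0.707, -0.707, 0.0], [0.001, -0.001, -1.0]]
wrist_force: [-3.4, -2.0, 12.6]
gripper_width: 0.004
gripper_force: 6.6
```

The key bottomed: position stalled 4 mm below contact as force rose to 12.6 N. Back up, open, and return over the weight.

Emit:
drive_tool:
  rows:
    - {"tx": 0, "ty": 0, "tz": -1, "ax": 0, "ay": 0, "az": 0, "claw": 0}
    - {"tx": 0, "ty": 0, "tz": -3.4, "ax": 0, "ay": 0, "az": 0, "claw": 0}
    - {"tx": 0, "ty": 0, "tz": -3.4, "ax": 0, "ay": 0, "az": 0, "claw": 7}
    - {"tx": 0, "ty": 0, "tz": -3.4, "ax": 0, "ay": 0, "az": 0, "claw": 7}
    - {"tx": 2.9, "ty": 0, "tz": 0, "ax": 0, "ay": 0, "az": 0, "claw": 7}
    - {"tx": 3.4, "ty": 0, "tz": 0, "ax": 0, "ay": 0, "az": 0, "claw": 7}
    - {"tx": 3.0, "ty": -0.4, "tz": 0, "ax": 0, "ay": 0, "az": 0, "claw": 7}
    - {"tx": 0, "ty": 0, "tz": 0, "ax": 0, "ay": 0, "az": 0.109, "claw": 7}
    - {"tx": 0, "ty": 0, "tz": 0, "ax": 0, "ay": 0, "az": 0.109, "claw": 7}
    - {"tx": 0, "ty": 0, "tz": 0, "ax": 0, "ay": 0, "az": 0.109, "claw": 7}

```text
time_s: 14.95
tcp_pos: [0.577, 0.288, 0.1121]
ee_rot: [[0.436, -0.9, -0.001], [-0.9, -0.436, -0.0], [-0.0, 0.001, -1.0]]
wrist_force: [0.3, -0.9, -0.2]
gripper_width: 0.525
gripper_force: 0.0
```

Emit:
drive_tool:
  rows:
    - {"tx": 0, "ty": 0, "tz": 0, "ax": 0, "ay": 0, "az": 0.109, "claw": 7.5}
    - {"tx": 0, "ty": 0, "tz": 0, "ax": 0, "ay": 0, "az": 0.109, "claw": 7.5}
    - {"tx": 0, "ty": 0, "tz": 0, "ax": 0, "ay": 0, "az": 0.109, "claw": 7.5}
    - {"tx": 0, "ty": 0, "tz": 0, "ax": 0, "ay": 0, "az": 0.109, "claw": 7.5}
    - {"tx": 0, "ty": 0, "tz": 0, "ax": 0, "ay": 0, "az": 0, "claw": 7.5}
    - {"tx": 0, "ty": 0, "tz": 0, "ax": 0, "ay": 0, "az": 0, "claw": 7.5}

```text
time_s: 15.45
tcp_pos: [0.5766, 0.2888, 0.1124]
ee_rot: [[0.025, -1.0, -0.001], [-1.0, -0.025, -0.0], [0.0, 0.001, -1.0]]
wrist_force: [0.2, 0.2, 0.7]
gripper_width: 0.852
gripper_force: 0.0
```

```bash
cat > wt.py <<'E'
from w import *
c,I,D=snap("pics/w9"); s=sense(); go([.578,.2875,.026],-88.7); print(s["gripper_width"])
P=pts(c,D); m=(D>0)&(np.hypot(P[...,0]-.579,P[...,1]-.287)<.04)&(np.abs(P[...,2]-.068)<.003)
for q in comps(m,200): xy=P[q[:,1],q[:,0],:2]; print("weight top depth",centroid(xy),np.ptp(xy,0),np.median(P[m][:,2]),hexyaw(xy,centroid(xy)))
E
python3 wt.py
```

```text
t 15.50 tcp [0.5767 0.2888 0.1125] yaw -88.6 shift cm (before turn) [ 0.13 -0.13  8.65] turn [ 0.001 -0.     0.002] shift after turn [ 0.14 -0.13  8.65]
0.8529466733587804
weight top depth [0.57723654 0.28830695] [0.04654073 0.05260277] 0.06848907187554659 1.0881438316367031
```

Emit:
drive_tool:
  rows:
    - {"tx": 0.1, "ty": -0.1, "tz": 2.2, "ax": 0, "ay": 0, "az": 0, "claw": 7.5}
    - {"tx": 0, "ty": 0, "tz": 2.4, "ax": 0, "ay": 0, "az": 0, "claw": 7.5}
    - {"tx": 0, "ty": 0, "tz": 2.2, "ax": 0, "ay": 0, "az": 0, "claw": 7.5}
    - {"tx": 0, "ty": 0, "tz": 1.3, "ax": 0, "ay": 0, "az": 0, "claw": 7.5}
    - {"tx": 0, "ty": 0, "tz": 0.5, "ax": 0, "ay": 0, "az": 0, "claw": 7.5}
    - {"tx": 0, "ty": 0, "tz": 0, "ax": 0, "ay": 0, "az": 0, "claw": 6}
    - {"tx": 0, "ty": 0, "tz": 0, "ax": 0, "ay": 0, "az": 0, "claw": 4}
    - {"tx": 0, "ty": 0, "tz": 0, "ax": 0, "ay": 0, "az": 0, "claw": 4}
    - {"tx": 0, "ty": 0, "tz": 0, "ax": 0, "ay": 0, "az": 0, "claw": 4}
    - {"tx": 0, "ty": 0, "tz": 0, "ax": 0, "ay": 0, "az": 0, "claw": 4}

```text
time_s: 16.33
tcp_pos: [0.5784, 0.2884, 0.028]
ee_rot: [[0.022, -1.0, 0.002], [-1.0, -0.022, 0.001], [-0.001, -0.002, -1.0]]
wrist_force: [0.7, -0.2, 0.4]
gripper_width: 0.569
gripper_force: 0.0
```

Emit:
drive_tool:
  rows:
    - {"tx": 0, "ty": 0, "tz": 0, "ax": 0, "ay": 0, "az": 0, "claw": 4}
    - {"tx": 0, "ty": 0, "tz": 0, "ax": 0, "ay": 0, "az": 0, "claw": 4}

```text
time_s: 16.5
tcp_pos: [0.578, 0.2882, 0.0278]
ee_rot: [[0.022, -1.0, 0.001], [-1.0, -0.022, 0.001], [-0.001, -0.001, -1.0]]
wrist_force: [-0.9, 0.1, 2.9]
gripper_width: 0.523
gripper_force: 30.0
```

Gripped. Lift and carry towards the block.

Emit:
drive_tool:
  rows:
    - {"tx": 0, "ty": 0, "tz": -1, "ax": 0, "ay": 0, "az": 0, "claw": 4}
    - {"tx": 0, "ty": 0, "tz": -3.2, "ax": 0, "ay": 0, "az": 0, "claw": 4}
    - {"tx": 0, "ty": 0, "tz": -3.5, "ax": 0, "ay": 0, "az": 0, "claw": 4}
    - {"tx": 0, "ty": 0, "tz": -2, "ax": 0, "ay": 0, "az": 0, "claw": 4}
    - {"tx": 2, "ty": 0.2, "tz": 0, "ax": 0, "ay": 0, "az": 0, "claw": 4}
    - {"tx": 4, "ty": 0.4, "tz": 0, "ax": 0, "ay": 0, "az": 0, "claw": 4}
    - {"tx": 4, "ty": 0.4, "tz": 0, "ax": 0, "ay": 0, "az": 0, "claw": 4}
    - {"tx": 4, "ty": 0.4, "tz": 0, "ax": 0, "ay": 0, "az": 0, "claw": 4}
    - {"tx": 4, "ty": 0.4, "tz": 0, "ax": 0, "ay": 0, "az": 0, "claw": 4}
    - {"tx": 4, "ty": 0.4, "tz": 0, "ax": 0, "ay": 0, "az": 0, "claw": 4}

```text
time_s: 17.33
tcp_pos: [0.559, 0.0656, 0.1232]
ee_rot: [[0.022, -1.0, -0.002], [-1.0, -0.022, -0.0], [0.0, 0.002, -1.0]]
wrist_force: [1.1, -0.3, -4.6]
gripper_width: 0.523
gripper_force: 30.0
```

Emit:
drive_tool:
  rows:
    - {"tx": 4, "ty": 0.4, "tz": 0, "ax": 0, "ay": 0, "az": 0, "claw": 4}
    - {"tx": 4, "ty": 0.4, "tz": 0, "ax": 0, "ay": 0, "az": 0, "claw": 4}
    - {"tx": 4, "ty": 0.4, "tz": 0, "ax": 0, "ay": 0, "az": 0, "claw": 4}
    - {"tx": 4, "ty": 0.4, "tz": 0, "ax": 0, "ay": 0, "az": 0, "claw": 4}
    - {"tx": 4, "ty": 0.4, "tz": 0, "ax": 0, "ay": 0, "az": 0, "claw": 4}
    - {"tx": 4, "ty": 0.5, "tz": 0, "ax": 0, "ay": 0, "az": 0, "claw": 4}
    - {"tx": 4, "ty": 0.5, "tz": 0, "ax": 0, "ay": 0, "az": 0, "claw": 4}
    - {"tx": 4, "ty": 0.5, "tz": 0, "ax": 0, "ay": 0, "az": 0, "claw": 4}
    - {"tx": 2.5, "ty": 0.3, "tz": 0, "ax": 0, "ay": 0, "az": 0, "claw": 4}
    - {"tx": 0, "ty": 0, "tz": 0, "ax": 0, "ay": 0, "az": -0.1, "claw": 4}

```text
time_s: 18.17
tcp_pos: [0.5283, -0.2827, 0.1227]
ee_rot: [[0.117, -0.993, -0.003], [-0.993, -0.117, -0.0], [-0.0, 0.003, -1.0]]
wrist_force: [1.4, 0.8, -4.1]
gripper_width: 0.524
gripper_force: 30.0
```

Emit:
drive_tool:
  rows:
    - {"tx": 0, "ty": 0, "tz": 0, "ax": 0, "ay": 0, "az": -0.1, "claw": 4}
    - {"tx": 0, "ty": 0, "tz": 0, "ax": 0, "ay": 0, "az": 0, "claw": 4}
    - {"tx": 0, "ty": 0, "tz": 0, "ax": 0, "ay": 0, "az": 0, "claw": 4}
    - {"tx": 0, "ty": 0, "tz": 0, "ax": 0, "ay": 0, "az": 0, "claw": 4}

```text
time_s: 18.5
tcp_pos: [0.5299, -0.2778, 0.1235]
ee_rot: [[0.218, -0.976, -0.001], [-0.976, -0.218, 0.001], [-0.001, 0.001, -1.0]]
wrist_force: [-0.2, -0.3, -5.8]
gripper_width: 0.529
gripper_force: 30.0
```

```bash
cat > pk.py <<'E'
from w import *
c,I,D=snap("pics/w10"); s=sense(); print(s["gripper_force"]); P=pts(c,D)
e=np.array([.5287,-.3584]); px=proj(c,[[*e,.022]])[0]; print("expected px",px)
near=np.hypot(P[...,0]-e[0],P[...,1]-e[1])<.05
m=(D>0)&near&(P[...,2]<.0165)&(P[...,2]>.005)
for k in comps(m,300):
    xy=P[k[:,1],k[:,0],:2]; print("floor depth",k.mean(0),centroid(xy),np.ptp(xy,0),hexyaw(xy,centroid(xy)),np.median(P[m][:,2]))
hsv=cv2.cvtColor(I,cv2.COLOR_RGB2HSV).astype(int); u,v=px.astype(int)
print("floor hsv",hsv[v,u],"wood",[hsv[tuple(proj(c,[[e[0]+a,e[1]+b,.022]])[0].astype(int)[::-1])] for a,b in((.033,.008),(-.033,-.008))])
rim=(D>0)&(np.abs(P[...,2]-.022)<.005)&(np.hypot(P[...,0]-.518,P[...,1]+.315)<.15)
for k in comps(rim,3000): 
    xy=P[k[:,1],k[:,0],:2]; print("block rect",cv2.minAreaRect((xy*1000).astype(np.float32)),k.min(0),k.max(0))
blk=(hsv[...,0]>8)&(hsv[...,0]<30)&(hsv[...,1]>40)&(hsv[...,2]>120)
cs,h=cv2.findContours(blk.astype(np.uint8),cv2.RETR_CCOMP,cv2.CHAIN_APPROX_NONE)
for k,hh in zip(cs,h[0]):
    if cv2.contourArea(k)>800:
        k=k[:,0]; xy=ray(c,k,.022)[:,:2]; ce=centroid(xy); r=np.hypot(*(xy-ce).T); print("hole" if hh[3]>=0 else "outer",k.mean(0).round(),ce.round(4),"r",r.min().round(4),r.max().round(4),"hex",hexyaw(xy,ce).round(1))
go([*e,.12],-76)
cv2.imwrite("pics/w10v.png",I[...,::-1])
E
python3 pk.py
```

```text
29.999011158943176
expected px [345.29007945 116.84339183]
floor depth [346.78222222 116.68      ] [ 0.52710634 -0.35853277] [0.05531224 0.05581407] 13.632046839969 0.011384447649068652
floor hsv [ 13  96 130] wood [array([ 23,  75, 245]), array([ 23,  71, 245])]
block rect ((517.808837890625, -320.58831787109375), (80.24700927734375, 174.80703735351562), 13.780933380126953) [287  40] [408 287]
outer [353. 157.] [ 0.5203 -0.34  ] r 0.0338 0.114 hex 36.4
hole [345. 138.] [ 0.5251 -0.3429] r 0.0004 0.0266 hex 3.3
hole [340.  96.] [ 0.5352 -0.3718] r 0.0084 0.02 hex 49.8
t 18.55 tcp [ 0.5301 -0.2777  0.1236] yaw -77.3 shift cm (before turn) [7.84 1.9  0.36] turn [ 0.001  0.001 -0.023] shift after turn [7.79 2.09 0.36]
```

View pics/w10v.png

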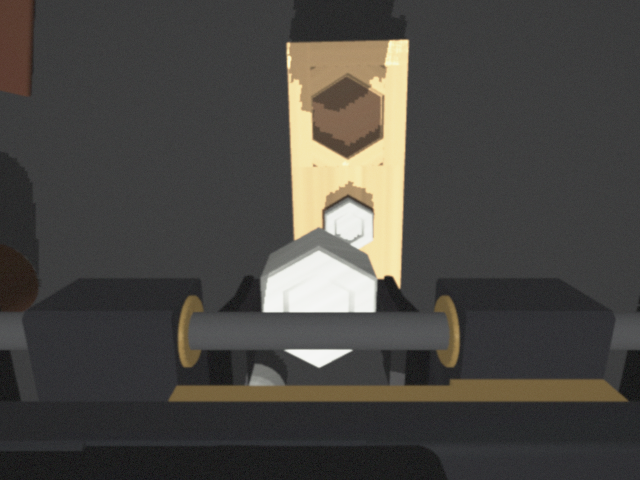

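Pocket at pixel (347,116). Depth, block edges and block end all agree on (0.527,-0.3587), yaw 13.7°. Move over it and partway down.

Emit:
drive_tool:
  rows:
    - {"tx": 0, "ty": 0, "tz": 0, "ax": 0, "ay": 0, "az": -0.018, "claw": 4}
    - {"tx": 3.8, "ty": 1.0, "tz": 0, "ax": 0, "ay": 0, "az": 0, "claw": 4}
    - {"tx": 3.0, "ty": 0.9, "tz": 0, "ax": 0, "ay": 0, "az": 0, "claw": 4}
    - {"tx": 1, "ty": 0.2, "tz": 1.5, "ax": 0, "ay": 0, "az": 0, "claw": 4}
    - {"tx": 0, "ty": 0, "tz": 2.5, "ax": 0, "ay": 0, "az": 0, "claw": 4}
    - {"tx": 0, "ty": 0, "tz": 2.5, "ax": 0, "ay": 0, "az": 0, "claw": 4}
    - {"tx": 0, "ty": 0, "tz": 2, "ax": 0, "ay": 0, "az": 0, "claw": 4}
    - {"tx": 0, "ty": 0, "tz": 0.7, "ax": 0, "ay": 0, "az": 0, "claw": 4}
    - {"tx": 0, "ty": 0, "tz": 0, "ax": 0, "ay": 0, "az": 0, "claw": 4}
    - {"tx": 0, "ty": 0, "tz": 0, "ax": 0, "ay": 0, "az": 0, "claw": 4}

```text
time_s: 19.38
tcp_pos: [0.5292, -0.3592, 0.0325]
ee_rot: [[0.239, -0.971, 0.001], [-0.971, -0.239, -0.001], [0.001, -0.0, -1.0]]
wrist_force: [0.6, -0.2, -4.0]
gripper_width: 0.529
gripper_force: 30.0
```

Emit:
drive_tool:
  rows:
    - {"tx": 0, "ty": 0, "tz": 0, "ax": 0, "ay": 0, "az": 0, "claw": 4}

```text
time_s: 19.47
tcp_pos: [0.5301, -0.3596, 0.0338]
ee_rot: [[0.239, -0.971, 0.003], [-0.971, -0.239, -0.002], [0.003, -0.003, -1.0]]
wrist_force: [0.4, -0.5, -4.5]
gripper_width: 0.528
gripper_force: 30.0
```

```bash
python3 - <<'E'
from w import *
go([.528,-.3585,.0168],-76.3); c,I,D=snap("pics/w11"); P=pts(c,D)
m=(D>0)&(np.hypot(P[...,0]-.528,P[...,1]+.3585)<.06)&(np.abs(P[...,2]-.022)<.004)
# visible end of block and its long edges now
m=(D>0)&(np.abs(P[...,2]-.022)<.004)&(np.hypot(P[...,0]-.53,P[...,1]+.38)<.07)
for k in comps(m,1000): xy=P[k[:,1],k[:,0],:2]; print(cv2.minAreaRect((xy*1000).astype(np.float32)))
s=sense(); R,t=np.array(s["ee_rot"]),s["tcp_pos"]; T=(P-t)@R*1000
w=(D>0)&(np.abs(T[...,0])<32)&(np.abs(T[...,1])<32)&(np.abs(P[...,2]-t[2]-.0402)<.003); q=T[w]; print(len(q),np.percentile(q,[1,99],axis=0))
E
```

```text
t 19.47 tcp [ 0.5301 -0.3596  0.0338] yaw -76.2 shift cm (before turn) [-0.16  0.18  1.7 ] turn [-0.003 -0.003  0.002] shift after turn [-0.15  0.18  1.7 ]
((531.9412841796875, -378.1206970214844), (80.28176879882812, 56.43864440917969), 13.68451976776123)
6866 [[-23.03726832 -27.37452573 -42.58477614]
 [ 24.56064778  27.681223   -37.46859626]]
```

Emit:
drive_tool:
  rows:
    - {"tx": -0.1, "ty": 0.15, "tz": 0.5, "ax": 0, "ay": 0, "az": 0, "claw": 4}
    - {"tx": 0, "ty": 0, "tz": 0.5, "ax": 0, "ay": 0, "az": 0, "claw": 4}
    - {"tx": 0, "ty": 0, "tz": 0.3, "ax": 0, "ay": 0, "az": 0, "claw": 4}
    - {"tx": 0, "ty": 0, "tz": 0, "ax": 0, "ay": 0, "az": 0, "claw": 4}
    - {"tx": 0, "ty": 0, "tz": 0, "ax": 0, "ay": 0, "az": 0, "claw": 4}
    - {"tx": 0, "ty": 0, "tz": 0, "ax": 0, "ay": 0, "az": 0, "claw": 4}

```text
time_s: 20.02
tcp_pos: [0.5269, -0.3585, 0.0189]
ee_rot: [[0.238, -0.971, 0.0], [-0.971, -0.238, -0.0], [0.0, -0.0, -1.0]]
wrist_force: [0.3, -0.1, -5.6]
gripper_width: 0.526
gripper_force: 30.0
```

```bash
python3 - <<'E'
from w import *
go([.528,-.3585,.0168],-76.3)
E
```

```text
t 20.02 tcp [ 0.5269 -0.3585  0.0189] yaw -76.2 shift cm (before turn) [ 0.02 -0.1   0.21] turn [-0.    -0.     0.001] shift after turn [ 0.02 -0.1   0.21]
```

Emit:
drive_tool:
  rows:
    - {"tx": 0, "ty": -0.06, "tz": 0.2, "ax": 0, "ay": 0, "az": 0, "claw": 4}
    - {"tx": 0, "ty": 0, "tz": 0.2, "ax": 0, "ay": 0, "az": 0, "claw": 4}
    - {"tx": 0, "ty": 0, "tz": 0.1, "ax": 0, "ay": 0, "az": 0, "claw": 4}
    - {"tx": 0, "ty": 0, "tz": 0, "ax": 0, "ay": 0, "az": 0, "claw": 4}
    - {"tx": 0, "ty": 0, "tz": 0, "ax": 0, "ay": 0, "az": 0, "claw": 4}

```text
time_s: 20.43
tcp_pos: [0.5273, -0.3582, 0.0137]
ee_rot: [[0.238, -0.971, -0.0], [-0.971, -0.238, 0.0], [-0.0, 0.0, -1.0]]
wrist_force: [-0.4, 0.4, -4.6]
gripper_width: 0.523
gripper_force: 30.0
```

The bottom is already 3 mm below the rim with no contact force, so it's entering. Continue down.

Emit:
drive_tool:
  rows:
    - {"tx": 0, "ty": 0, "tz": 0.3, "ax": 0, "ay": 0, "az": 0, "claw": 4}
    - {"tx": 0, "ty": 0, "tz": 0.3, "ax": 0, "ay": 0, "az": 0, "claw": 4}
    - {"tx": 0, "ty": 0, "tz": 0.2, "ax": 0, "ay": 0, "az": 0, "claw": 4}
    - {"tx": 0, "ty": 0, "tz": 0, "ax": 0, "ay": 0, "az": 0, "claw": 4}
    - {"tx": 0, "ty": 0, "tz": 0, "ax": 0, "ay": 0, "az": 0, "claw": 4}
    - {"tx": 0, "ty": 0, "tz": 0.1, "ax": 0, "ay": 0, "az": 0, "claw": 4}
    - {"tx": 0, "ty": 0, "tz": 0, "ax": 0, "ay": 0, "az": 0, "claw": 4}
    - {"tx": 0, "ty": 0, "tz": 0, "ax": 0, "ay": 0, "az": 0, "claw": 4}

```text
time_s: 21.1
tcp_pos: [0.5274, -0.3583, 0.0049]
ee_rot: [[0.238, -0.971, 0.0], [-0.971, -0.238, -0.0], [0.0, -0.0, -1.0]]
wrist_force: [-0.6, 0.6, -5.0]
gripper_width: 0.525
gripper_force: 30.0
```

Weight fully home per height. Release, lift, check it, and head for the cup.

Emit:
drive_tool:
  rows:
    - {"tx": 0, "ty": 0, "tz": 0, "ax": 0, "ay": 0, "az": 0, "claw": 7}
    - {"tx": 0, "ty": 0, "tz": 0, "ax": 0, "ay": 0, "az": 0, "claw": 7}
    - {"tx": 0, "ty": 0, "tz": 0, "ax": 0, "ay": 0, "az": 0, "claw": 7}
    - {"tx": 0, "ty": 0, "tz": 0, "ax": 0, "ay": 0, "az": 0, "claw": 7}
    - {"tx": 0, "ty": 0, "tz": 0, "ax": 0, "ay": 0, "az": 0, "claw": 7}
    - {"tx": 0, "ty": 0, "tz": -1, "ax": 0, "ay": 0, "az": 0, "claw": 8}
    - {"tx": 0, "ty": 0, "tz": -3, "ax": 0, "ay": 0, "az": 0, "claw": 8}
    - {"tx": 0, "ty": 0, "tz": -4, "ax": 0, "ay": 0, "az": 0, "claw": 8}
    - {"tx": 0, "ty": 0, "tz": -4, "ax": 0, "ay": 0, "az": 0, "claw": 8}
    - {"tx": 0, "ty": 0, "tz": -2, "ax": 0, "ay": 0, "az": 0, "claw": 8}

```text
time_s: 21.93
tcp_pos: [0.5296, -0.3598, 0.1518]
ee_rot: [[0.239, -0.971, 0.008], [-0.971, -0.239, -0.005], [0.007, -0.007, -1.0]]
wrist_force: [1.0, 1.1, 1.2]
gripper_width: 0.909
gripper_force: 0.0
```

```bash
python3 - <<'E'
from w import *
c,I,D=snap("pics/w12"); P=pts(c,D); print(sense()["wrist_force"])
n=(D>0)&(np.hypot(P[...,0]-.5275,P[...,1]+.3585)<.04); m=n&(P[...,2]>.035)
for k in comps(m,200): xy=P[k[:,1],k[:,0],:2]; ce=centroid(xy); print("weight top",ce,np.ptp(xy,0),hexyaw(xy,ce),np.percentile(P[m][:,2],[5,50,90]))
for sg in (1,-1):
    q=P[m]; a=q[(q[:,0]-.527)*sg>.012]; b=q[(q[:,1]+.358)*sg>.012]; print("tilt",np.median(a[:,2]),np.median(b[:,2]))
# block rim height for reference
r=(D>0)&(np.hypot(P[...,0]-.5275,P[...,1]+.3585)<.05)&(np.abs(P[...,2]-.022)<.005); print("rim z",np.median(P[r][:,2]))
E
```

```text
[ 0.58835483 -0.73496458  4.07015955]
weight top [ 0.5336001  -0.38525977] [0.07733929 0.03756344] 48.40501906734846 [0.04632515 0.28589473 0.29470709]
weight top [ 0.5271666  -0.35793387] [0.05002946 0.05125435] 13.495427675887527 [0.04632515 0.28589473 0.29470709]
tilt 0.2874995251445335 0.04597184405844995
tilt 0.2856981623903088 0.28676956004174803
rim z 0.023096354810587916
```

Emit:
drive_tool:
  rows:
    - {"tx": -2, "ty": -1, "tz": 0, "ax": 0, "ay": 0, "az": 0, "claw": 8}
    - {"tx": -3.6, "ty": -1.8, "tz": 0, "ax": 0, "ay": 0, "az": 0, "claw": 8}
    - {"tx": -3.6, "ty": -1.8, "tz": 0, "ax": 0, "ay": 0, "az": 0, "claw": 8}
    - {"tx": -3.6, "ty": -1.8, "tz": 0, "ax": 0, "ay": 0, "az": 0, "claw": 8}
    - {"tx": -3.6, "ty": -1.8, "tz": 0, "ax": 0, "ay": 0, "az": 0, "claw": 8}
    - {"tx": -3.6, "ty": -1.8, "tz": 0, "ax": 0, "ay": 0, "az": 0, "claw": 8}
    - {"tx": -3.6, "ty": -1.8, "tz": 0, "ax": 0, "ay": 0, "az": 0, "claw": 8}
    - {"tx": -3.6, "ty": -1.8, "tz": 0, "ax": 0, "ay": 0, "az": 0, "claw": 8}
    - {"tx": -3.6, "ty": -1.8, "tz": 0, "ax": 0, "ay": 0, "az": 0, "claw": 8}
    - {"tx": -3.6, "ty": -1.8, "tz": 0, "ax": 0, "ay": 0, "az": 0, "claw": 8}

```text
time_s: 22.82
tcp_pos: [0.6127, 0.0188, 0.1457]
ee_rot: [[0.238, -0.971, 0.001], [-0.971, -0.238, 0.0], [0.0, -0.001, -1.0]]
wrist_force: [1.1, -0.1, 0.5]
gripper_width: 0.916
gripper_force: 0.0
```

Emit:
drive_tool:
  rows:
    - {"tx": -3.6, "ty": -1.8, "tz": 0, "ax": 0, "ay": 0, "az": 0, "claw": 8}
    - {"tx": -3, "ty": -1.8, "tz": 0, "ax": 0, "ay": 0, "az": 0, "claw": 8}
    - {"tx": 0, "ty": 0, "tz": 0, "ax": 0, "ay": 0, "az": 0, "claw": 8}
    - {"tx": 0, "ty": 0, "tz": 0, "ax": 0, "ay": 0, "az": 0, "claw": 8}
    - {"tx": 0, "ty": 0, "tz": 0, "ax": 0, "ay": 0, "az": 0, "claw": 8}
    - {"tx": 0, "ty": 0, "tz": 0, "ax": 0, "ay": 0, "az": 0, "claw": 8}

```text
time_s: 23.32
tcp_pos: [0.6315, 0.0883, 0.1451]
ee_rot: [[0.237, -0.972, -0.0], [-0.972, -0.237, -0.0], [0.0, 0.0, -1.0]]
wrist_force: [-1.3, -0.4, -0.0]
gripper_width: 0.918
gripper_force: 0.0
```

```bash
python3 - <<'E'
from w import *
c,I,D=snap("pics/w13"); P=pts(c,D); print(proj(c,[[.632,.041,.055]]))
n=(D>0)&(np.hypot(P[...,0]-.632,P[...,1]-.041)<.045)&(P[...,2]>.049)
for k in comps(n,100):
    xy=P[k[:,1],k[:,0],:2]; rr=ray(c,k,.055)[:,:2]
    for nm,a in(("depth",xy),("ray",rr)):
        (x,y),r=cv2.minEnclosingCircle((a*1000).astype(np.float32)); print(nm,k.min(0),k.max(0),"circ",x,y,r,"cent",centroid(a))
go([.632,.041,.0])
E
```

```text
[[333.93539063 165.74963821]]
depth [113 278] [639 479] circ 628.3651733398438 52.84989929199219 43.223079681396484 cent [0.62059201 0.05800462]
ray [113 278] [639 479] circ 536.1096801757812 277.595947265625 223.79391479492188 cent [0.5355566  0.21899205]
depth [296 129] [373 208] circ 631.3408203125 43.32120895385742 26.944984436035156 cent [0.63137717 0.04324854]
ray [296 129] [373 208] circ 631.3373413085938 43.32630920410156 26.952972412109375 cent [0.63132456 0.0433167 ]
t 23.37 tcp [0.6316 0.088  0.1452] yaw -76.3 shift cm (before turn) [ 4.58  1.07 14.52]
```

Weight is home (top 23 mm above the rim, yaw 13.5°). Cup found at (334,168): (0.6313,0.0433), r 27 mm as it must be. Grasping it.

Emit:
drive_tool:
  rows:
    - {"tx": 2.2, "ty": 0.55, "tz": 0, "ax": 0, "ay": 0, "az": 0, "claw": 8.2}
    - {"tx": 2.15, "ty": 0.55, "tz": 1, "ax": 0, "ay": 0, "az": 0, "claw": 8.2}
    - {"tx": 0, "ty": 0, "tz": 2.5, "ax": 0, "ay": 0, "az": 0, "claw": 8.2}
    - {"tx": 0, "ty": 0, "tz": 2.5, "ax": 0, "ay": 0, "az": 0, "claw": 8.2}
    - {"tx": 0, "ty": 0, "tz": 1.5, "ax": 0, "ay": 0, "az": 0, "claw": 8.2}
    - {"tx": 0, "ty": 0, "tz": 0, "ax": 0, "ay": 0, "az": 0, "claw": 8.2}
    - {"tx": 0, "ty": 0, "tz": 0, "ax": 0, "ay": 0, "az": 0, "claw": 8.2}

```text
time_s: 23.95
tcp_pos: [0.6312, 0.0432, 0.0697]
ee_rot: [[0.236, -0.972, -0.001], [-0.972, -0.236, -0.001], [0.001, 0.001, -1.0]]
wrist_force: [-0.2, 0.3, 0.1]
gripper_width: 0.939
gripper_force: 0.0
```

```bash
python3 - <<'E'
from w import *
go([.6315,.0433,-.005])
E
```

```text
t 23.95 tcp [0.6312 0.0432 0.0697] yaw -76.3 shift cm (before turn) [-0.01 -0.04  7.47]
```

Emit:
drive_tool:
  rows:
    - {"tx": 0, "ty": 0, "tz": 2, "ax": 0, "ay": 0, "az": 0, "claw": 8.2}
    - {"tx": 0, "ty": 0, "tz": 2.5, "ax": 0, "ay": 0, "az": 0, "claw": 8.2}
    - {"tx": 0, "ty": 0, "tz": 2, "ax": 0, "ay": 0, "az": 0, "claw": 8.2}
    - {"tx": 0, "ty": 0, "tz": 1, "ax": 0, "ay": 0, "az": 0, "claw": 8.2}
    - {"tx": 0, "ty": 0, "tz": 0, "ax": 0, "ay": 0, "az": 0, "claw": 8.2}
    - {"tx": 0, "ty": 0, "tz": 0, "ax": 0, "ay": 0, "az": 0, "claw": 5}
    - {"tx": 0, "ty": 0, "tz": 0, "ax": 0, "ay": 0, "az": 0, "claw": 5}
    - {"tx": 0, "ty": 0, "tz": 0, "ax": 0, "ay": 0, "az": 0, "claw": 5}
    - {"tx": 0, "ty": 0, "tz": 0, "ax": 0, "ay": 0, "az": 0, "claw": 5}
    - {"tx": 0, "ty": 0, "tz": 0, "ax": 0, "ay": 0, "az": 0, "claw": 5}

```text
time_s: 24.78
tcp_pos: [0.6322, 0.0447, -0.0041]
ee_rot: [[0.238, -0.971, 0.002], [-0.971, -0.238, 0.001], [-0.0, -0.002, -1.0]]
wrist_force: [-0.2, 0.6, -0.1]
gripper_width: 0.646
gripper_force: 0.0
```

Emit:
drive_tool:
  rows:
    - {"tx": 0, "ty": 0, "tz": 0, "ax": 0, "ay": 0, "az": 0, "claw": 5}
    - {"tx": 0, "ty": 0, "tz": 0, "ax": 0, "ay": 0, "az": 0, "claw": 5}

```text
time_s: 24.95
tcp_pos: [0.6315, 0.0446, -0.0046]
ee_rot: [[0.238, -0.971, -0.0], [-0.971, -0.238, -0.0], [0.0, 0.0, -1.0]]
wrist_force: [-1.9, -1.2, 2.9]
gripper_width: 0.6
gripper_force: 30.0
```

Emit:
drive_tool:
  rows:
    - {"tx": 0, "ty": 0, "tz": -1, "ax": 0, "ay": 0, "az": 0, "claw": 5}
    - {"tx": 0, "ty": 0, "tz": -3, "ax": 0, "ay": 0, "az": 0, "claw": 5}
    - {"tx": 0, "ty": 0, "tz": -3, "ax": 0, "ay": 0, "az": 0, "claw": 5}
    - {"tx": 0, "ty": 0, "tz": -3, "ax": 0, "ay": 0, "az": 0.108, "claw": 5}
    - {"tx": 0, "ty": 0, "tz": -2, "ax": 0, "ay": 0, "az": 0.108, "claw": 5}
    - {"tx": -1.8, "ty": 0.3, "tz": 0, "ax": 0, "ay": 0, "az": 0, "claw": 5}
    - {"tx": -3.5, "ty": 0.7, "tz": 0, "ax": 0, "ay": 0, "az": 0, "claw": 5}
    - {"tx": -3.5, "ty": 0.7, "tz": 0, "ax": 0, "ay": 0, "az": 0, "claw": 5}
    - {"tx": -3.5, "ty": 0.7, "tz": 0, "ax": 0, "ay": 0, "az": 0, "claw": 5}
    - {"tx": -3.5, "ty": 0.7, "tz": 0, "ax": 0, "ay": 0, "az": 0, "claw": 5}

```text
time_s: 25.78
tcp_pos: [0.5962, 0.2031, 0.1154]
ee_rot: [[0.023, -1.0, 0.0], [-1.0, -0.023, 0.0], [-0.0, -0.0, -1.0]]
wrist_force: [1.6, -0.2, -0.0]
gripper_width: 0.598
gripper_force: 30.0
```

Emit:
drive_tool:
  rows:
    - {"tx": -3.5, "ty": 0.7, "tz": 0, "ax": 0, "ay": 0, "az": 0, "claw": 5}
    - {"tx": -3.5, "ty": 0.7, "tz": 0, "ax": 0, "ay": 0, "az": 0, "claw": 5}
    - {"tx": -1.7, "ty": 0.3, "tz": 1, "ax": 0, "ay": 0, "az": 0, "claw": 5}
    - {"tx": 0, "ty": 0, "tz": 2, "ax": 0, "ay": 0, "az": 0, "claw": 5}
    - {"tx": 0, "ty": 0, "tz": 2, "ax": 0, "ay": 0, "az": 0, "claw": 5}
    - {"tx": 0, "ty": 0, "tz": 1, "ax": 0, "ay": 0, "az": 0, "claw": 5}
    - {"tx": 0, "ty": 0, "tz": 0, "ax": 0, "ay": 0, "az": 0, "claw": 5}
    - {"tx": 0, "ty": 0, "tz": 0, "ax": 0, "ay": 0, "az": 0, "claw": 5}
    - {"tx": 0, "ty": 0, "tz": 0, "ax": 0, "ay": 0, "az": 0, "claw": 5}

```text
time_s: 26.53
tcp_pos: [0.5787, 0.2884, 0.0561]
ee_rot: [[0.024, -1.0, 0.002], [-1.0, -0.024, 0.001], [-0.001, -0.002, -1.0]]
wrist_force: [-1.1, 1.1, -0.9]
gripper_width: 0.599
gripper_force: 30.0
```

```bash
python3 - <<'E'
from w import *
go([.5785,.289,.0284],-88.7); s=sense(); print(s["gripper_width"],s["gripper_force"],s["wrist_force"])
c,I,D=snap("pics/w14"); P=pts(c,D); R,t=np.array(s["ee_rot"]),s["tcp_pos"]; T=(P-t)@R*1000
w=(D>0)&(np.abs(T[...,0])<35)&(np.abs(T[...,1])<35)&(np.abs(T[...,2]+60)<4); q=T[w]
if len(q): print("rim",len(q),np.percentile(q,[0.5,99.5],axis=0))
E
```

```text
t 26.53 tcp [0.5787 0.2884 0.0561] yaw -88.6 shift cm (before turn) [-0.06  0.03  2.77] turn [-0.002  0.001  0.001] shift after turn [-0.06  0.02  2.77]
0.5989033883081146 29.98396332802713 [-1.14218859  1.08287139 -0.92481855]
rim 3918 [[-22.33514256 -34.07093639 -62.91202445]
 [ 28.52006889  33.98116311 -56.05882001]]
```

Emit:
drive_tool:
  rows:
    - {"tx": -0.06, "ty": 0, "tz": 1.0, "ax": 0, "ay": 0, "az": 0, "claw": 5}
    - {"tx": 0, "ty": 0, "tz": 0.9, "ax": 0, "ay": 0, "az": 0, "claw": 5}
    - {"tx": 0, "ty": 0, "tz": 0.4, "ax": 0, "ay": 0, "az": 0, "claw": 5}
    - {"tx": 0, "ty": 0, "tz": 0.2, "ax": 0, "ay": 0, "az": 0, "claw": 5}
    - {"tx": 0, "ty": 0, "tz": 0, "ax": 0, "ay": 0, "az": 0, "claw": 5}
    - {"tx": 0, "ty": 0, "tz": 0, "ax": 0, "ay": 0, "az": 0, "claw": 5}
    - {"tx": 0, "ty": 0, "tz": 0, "ax": 0, "ay": 0, "az": 0, "claw": 5}

```text
time_s: 27.17
tcp_pos: [0.5779, 0.2891, 0.03]
ee_rot: [[0.024, -1.0, 0.0], [-1.0, -0.024, 0.0], [-0.0, -0.0, -1.0]]
wrist_force: [0.5, 0.5, -1.2]
gripper_width: 0.609
gripper_force: 30.0
```

```bash
python3 - <<'E'
from w import *
go([.5785,.289,.0284],-88.7)
E
```

```text
t 27.17 tcp [0.5779 0.2891 0.03  ] yaw -88.6 shift cm (before turn) [ 0.01 -0.06  0.16] turn [-0.     0.     0.001] shift after turn [ 0.01 -0.06  0.16]
```

Emit:
drive_tool:
  rows:
    - {"tx": 0, "ty": -0.05, "tz": 0.1, "ax": 0, "ay": 0, "az": 0, "claw": 5}
    - {"tx": 0, "ty": 0, "tz": 0.05, "ax": 0, "ay": 0, "az": 0, "claw": 5}
    - {"tx": 0, "ty": 0, "tz": 0, "ax": 0, "ay": 0, "az": 0, "claw": 5}
    - {"tx": 0, "ty": 0, "tz": 0, "ax": 0, "ay": 0, "az": 0, "claw": 5}
    - {"tx": 0, "ty": 0, "tz": 0, "ax": 0, "ay": 0, "az": 0, "claw": 5}

```text
time_s: 27.58
tcp_pos: [0.5783, 0.289, 0.0284]
ee_rot: [[0.024, -1.0, 0.0], [-1.0, -0.024, 0.0], [-0.0, -0.0, -1.0]]
wrist_force: [0.5, 0.3, -1.0]
gripper_width: 0.602
gripper_force: 30.0
```

Emit:
drive_tool:
  rows:
    - {"tx": 0, "ty": 0, "tz": 0.05, "ax": 0, "ay": 0, "az": 0, "claw": 5}
    - {"tx": 0, "ty": 0, "tz": 0, "ax": 0, "ay": 0, "az": 0, "claw": 5}
    - {"tx": 0, "ty": 0, "tz": 0, "ax": 0, "ay": 0, "az": 0, "claw": 5}

```text
time_s: 27.83
tcp_pos: [0.5783, 0.289, 0.0284]
ee_rot: [[0.024, -1.0, 0.0], [-1.0, -0.024, 0.0], [-0.0, -0.0, -1.0]]
wrist_force: [-0.7, -0.4, 2.9]
gripper_width: 0.598
gripper_force: 30.0
```

Touching (force up ~4 N, no further travel). Release and rise clear.

Emit:
drive_tool:
  rows:
    - {"tx": 0, "ty": 0, "tz": 0, "ax": 0, "ay": 0, "az": 0, "claw": 8.2}
    - {"tx": 0, "ty": 0, "tz": 0, "ax": 0, "ay": 0, "az": 0, "claw": 8.2}
    - {"tx": 0, "ty": 0, "tz": 0, "ax": 0, "ay": 0, "az": 0, "claw": 8.2}
    - {"tx": 0, "ty": 0, "tz": 0, "ax": 0, "ay": 0, "az": 0, "claw": 8.2}
    - {"tx": 0, "ty": 0, "tz": 0, "ax": 0, "ay": 0, "az": 0, "claw": 8.2}
    - {"tx": 0, "ty": 0, "tz": -1, "ax": 0, "ay": 0, "az": 0, "claw": 8.2}
    - {"tx": 0, "ty": 0, "tz": -3, "ax": 0, "ay": 0, "az": 0, "claw": 8.2}
    - {"tx": 0, "ty": 0, "tz": -4, "ax": 0, "ay": 0, "az": 0, "claw": 8.2}
    - {"tx": 0, "ty": 0, "tz": -4, "ax": 0, "ay": 0, "az": 0, "claw": 8.2}
    - {"tx": 0, "ty": 0, "tz": -3, "ax": 0, "ay": 0, "az": 0, "claw": 8.2}

```text
time_s: 28.67
tcp_pos: [0.5793, 0.2893, 0.1826]
ee_rot: [[0.025, -1.0, 0.004], [-1.0, -0.025, 0.002], [-0.002, -0.004, -1.0]]
wrist_force: [1.2, 0.5, 1.1]
gripper_width: 0.94
gripper_force: 0.0
```

Emit:
drive_tool:
  rows:
    - {"tx": -4, "ty": 0, "tz": 0, "ax": 0, "ay": 0, "az": 0, "claw": 8.2}
    - {"tx": -2, "ty": 0, "tz": 0, "ax": 0, "ay": 0, "az": 0, "claw": 8.2}
    - {"tx": 0, "ty": 0, "tz": 0, "ax": 0, "ay": 0, "az": 0, "claw": 8.2}
    - {"tx": 0, "ty": 0, "tz": 0, "ax": 0, "ay": 0, "az": 0, "claw": 8.2}
    - {"tx": 0, "ty": 0, "tz": 0, "ax": 0, "ay": 0, "az": 0, "claw": 8.2}

```text
time_s: 29.08
tcp_pos: [0.5765, 0.3484, 0.1779]
ee_rot: [[0.024, -1.0, -0.0], [-1.0, -0.024, -0.001], [0.001, 0.0, -1.0]]
wrist_force: [-0.4, -1.1, -0.8]
gripper_width: 0.939
gripper_force: 0.0
```

```bash
python3 - <<'E'
from w import *
c,I,D=snap("pics/w15"); P=pts(c,D); s=sense(); print(s["wrist_force"],s["tcp_pos"])
e=np.hypot(P[...,0]-.578,P[...,1]-.288)
for nm,lo,hi,z in(("cup rim",.08,.096,.088),("pan",.029,.037,.033)):
    m=(D>0)&(e<.045)&(P[...,2]>lo)&(P[...,2]<hi)
    for k in comps(m,150):
        a=P[k[:,1],k[:,0],:2]; (x,y),r=cv2.minEnclosingCircle((a*1000).astype(np.float32)); print(nm,x,y,r,np.median(P[m][:,2]))
T,DT=capture("top"); h=np.load("top0.npz"); 
df=cv2.absdiff(T,h["I"]).max(-1)>60
for k in comps(df,25): print("changed",k.min(0),k.max(0))
S,_=capture("side"); cv2.imwrite("pics/final.png",S[...,::-1])
E
```

```text
[ 0.27944222 -0.52221116 -0.29076028] [0.57663795 0.34808037 0.17786301]
cup rim 577.684326171875 287.6746826171875 27.046283721923828 0.08869457143655865
pan 578.11474609375 288.4942932128906 35.912784576416016 0.03406402361319333
changed [310 472] [319 479]
changed [348 445] [368 452]
changed [320 442] [374 479]
changed [376 440] [394 474]
changed [351 429] [370 443]
changed [340 427] [354 434]
changed [197 418] [305 479]
changed [  0 370] [ 64 478]
changed [ 38 361] [ 49 368]
changed [158 301] [168 312]
changed [ 69 292] [ 81 302]
changed [340 265] [360 282]
changed [214 242] [222 262]
changed [471 241] [495 259]
changed [380 232] [392 243]
changed [296 229] [319 253]
changed [261 221] [273 239]
changed [235 221] [260 241]
changed [326 202] [346 224]
changed [ 61 182] [237 451]
changed [185 176] [199 181]
changed [160 176] [188 215]
```

View pics/final.png

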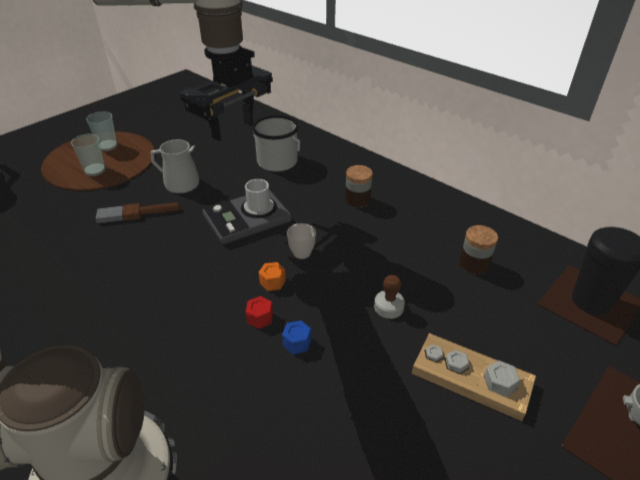

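The final picture shows the cup on the pan at (258,196), the weight in its pocket at (503,377), and everything else where it was. The cup rim centre is within 1 mm of the pan centre. Handing in.

```bash
python3 -c "
from h import *
print(finish_job())"
```

```text
the job is handed in; nothing more can be done
None
```

The job is handed in at about 29 s: the weight was stood on the pan and the round key pressed fully down, then the weight was put back home in its pocket and the dosing cup stood within 1 mm of the pan centre, with the power key and other items untouched.

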